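# Grease the creasing machine's gear case

### The arm

A 7-joint arm with a two-finger parallel gripper is mounted at the origin on the work surface. World frame = base frame: x ahead of the robot, y to its left, z up, the work surface at z = 0. Lengths are in m, angles in rad, forces in N, time in s.
With the tool pointing down it reaches from about 0.425 to 0.875 m from the base axis. Payload 4.7 kg.
Tool frame: the origin (TCP) lies between the finger pads; the fingertips stand 25 mm ahead of it and the grasp point (between the pads) lies 6 mm ahead of it; z points along the fingers, y is the line along which they close (so a half turn about z gives the same grasp; the last joint's range is limited). The gripper opens to 85 mm and grips with 20 to 120 N. Pads are 22 mm wide; open, the fingers measure 114 mm over their backs; the gripper's body (76 mm by 85 mm) begins 54 mm behind the grasp point. The pads swing forward as they close: fully open they stand 13 mm farther back than shut.
Start: joints at [1.149, 0.321, -0.07, 1.45, 0.023, 1.371, -0.057], TCP at [0.274, -0.589, 0.256] pointing down, gripper open.
Joint ranges: [-2.86, 2.86], [-0.3, 2.09], [-1.38, 1.24], [0.06, 2.45], [-1.56, 4.7], [0.09, 2.05], [-2.69, 2.69]. Speed limits (rad/s): [2.57, 2.57, 3.14, 3.14, 3.14, 3.14, 3.14].

### API

Orientations are given as a unit quaternion [w, x, y, z].
In Python, from station import bot, eyes gives the robot as it stands.
- The arm moves only by the tool apply_moves, never from a script. Its argument "plan" is a list of rows, each a list of 3 entries, a list of its own where there are three numbers: the opening in per cent of the stroke, from 0 (shut) to 100 (fully open), then the shift along the tool's x, y, z in mm, then the turn about the tool's z in rad. In form: [[grip, [dx, dy, dz], roll], ...]. A call has 1 to 5 rows; each row is the pose to reach, as a shift and turn from the pose commanded when the call began, along the tool's axes at that moment; what a row does not reach only later rows make up. A row lasts 1/8 s, in which the tool goes at most 62.5 mm and 10.7 degrees, less where a joint would pass 70% of its speed; a pose out of reach is approached as far as the arm can. A call with a gripper value outside its range is refused whole. The fingers move at their own pace and stop on an object; the grip force is fixed at half the most. Time passes only in rows, so rows that repeat a pose let the fingers close. It gives the time, the measured TCP pose, the force, the opening and the grip force at its end, in the units of the state.
- bot.observe(): the state, without advancing time (a new reading comes with each control period).
- eyes.grab_frame(name): name is "scene" or "top" or "wrist"; returns a dict with "image" (400x640x3 uint8, red, green, blue), "K" (3x3 intrinsics, pixels), "dist" ([k1, k2, p1, p2, k3] as OpenCV has them; the pictures are not rectified), "world_from_camera" (4x4, takes a point from camera to world coordinates); the wrist camera has in their place "hand_eye" (4x4, takes a point from camera to tool coordinates, whose origin is the TCP and whose axes are the flange's). Camera axes: x right, y down, z forward; pixel columns grow to the right and rows downward; lengths in m; the calibration is good to about 2 mm. A picture is of the moment at which its call begins: read the wrist's pose just before it. There is no depth.
- bot.sign_off(): hands the job in; it is judged then, once.
The state is a dict: "time": time; "qpos": joint angles; "joint_vel": joint speeds; "joint_efforts": joint torques, N m; "eef_pos": TCP position; "eef_rot": TCP orientation; "ft_force": force on the tool from outside, world axes, zero at the start; "moment": the same for the moment, N m; "grip_width": finger opening in m; "grip_force": force on a finger pad.
Only numpy, scipy, OpenCV 4.12 (cv2) and the standard library are available. Lean on these libraries where they do the work, as an engineer would, in place of code of your own. Each camera call takes 0.05 s, during which the arm holds its last target. There are 200 camera calls.

### The job

The gears of the bench creasing machine are due for grease: lever the hinged cover of its grease pocket open with the putty knife, the blade under the cover's lip, swing the cover back past upright, and lay the knife down on the bench without dropping it. Then take the push-type grease gun out of its stand, press its coupler squarely onto the slanted grease nipple until it snaps on, keep pushing until the gun's spring nozzle is pushed right in, and finish while holding it there, pushed in, with nothing but your grip and the nipple carrying the gun. Do not move or knock over the bottle, the tape roll or the carton.

Things in the scene. Friction and masses are not known exactly. Their poses are not given: they have to be found in the camera images.
- machine: Grey bench creasing machine, fixed; gear case at its right end seen from the robot. Origin on the bench under the grease pocket's centre; y along the machine to its left, z up. Case: x -75 to 75, y -75 to 130 mm, 75 mm high (y above 49: 115). Pocket on it: 80 x 80 mm inside, walls 7 mm, floor at z 75, rim at z 118. Side frames and shafts (167 mm high) from y = 131 on.
- cover_hinge (a point): Point on the cover's hinge line, half-way along it; fixed to the machine, axes as the machine's, at (0, 50, 120) mm in its frame. x runs along the hinge. The shut cover lies to -y of this point, its underside 2 mm below it and its top 2 mm above; opening swings its free edge up and over to +y.
- cover_lip (a point): Middle of the cover's free edge, on its underside, 109 mm from the hinge line; turns with the cover. The cover is a plain aluminium plate, 96 mm along the hinge, 106 mm across, 4 mm thick. Its lip overhangs the pocket wall by 12 mm. A fixed ledge (70 mm long) 10 mm below the lip's underside juts 10 mm farther out: a blade goes into this 10 mm high gap, towards +y of the machine.
- cover (a joint): Opening angle of the cover in rad: 0 shut, 1.57 upright, 1.95 at its stop. The hinge is stiff and the cover stays wherever it is left; lifting it at the lip takes about 2 to 3 N.
- nipple_block: Round steel foot of the grease nipple, 34 mm across, fixed on the pocket's floor under the cover; the nipple is part of it. Origin at the centre of its underside, z up; the nipple leans towards -x of this frame, 25 degrees from upright.
- nipple_tip (a point): Centre of the flat end of the brass nipple's round head, in the pocket (hidden until the cover is open). z is the nipple's axis, pointing out of the head; it leans 25 degrees from upright, roughly towards the robot. Head 16 mm across, 5 mm thick; below it a neck 8 mm across, 17 mm long, then a hexagon 19 mm across. The tip is 37 mm above the pocket's floor.
- knife_grip (a point): Where to grip the putty knife, centre of its dark wooden handle's section: x points to the blade's tip, z up as it lies. Handle 22 mm wide, 18 mm thick, from 75 mm behind this point to 25 mm before it; then the stiff steel blade, 110 mm long, 24 mm wide, 2.5 mm thick, at mid-thickness. 9 mm above the bench as it lies; near the centre of mass.
- knife_tip (a point): Middle of the end edge of the knife's blade, 135 mm along x from knife_grip; same axes.
- knife: The whole putty knife, 210 mm long, 0.12 kg. Origin 25 mm behind knife_grip, on its underside; axes as knife_grip's.
- gun: The push-type grease gun with its nozzle and coupler, 0.3 to 0.45 kg. Origin at the coupler mouth's centre while the nozzle is out; z along the gun to its handle.
- gun_grip (a point): Centre of the gun's ribbed black handle, a round bar 26 mm across and 45 mm long at its upper end (20 mm above this point, 25 mm below). z points along the gun from coupler to handle. Below the handle is the aluminium barrel, 36 mm across and 74 mm long, on whose shoulder fingers round the handle can bear.
- coupler_mouth (a point): Centre of the steel coupler's open mouth at the gun's lower end, 165 mm from gun_grip along -z with the nozzle out; z as gun_grip's. Coupler 28 mm across, 33 mm long; its mouth narrows from 26 mm within 8 mm to a bore of 18.8 mm. Four sprung jaws in it ride over the nipple's head (about 8 N) and snap shut under it; then the mouth is 17 mm below nipple_tip along the axis.
- coupler_seat (a point): Centre of the bottom of the coupler's bore, 17 mm from coupler_mouth along z, same axes: it meets nipple_tip once the coupler has snapped home.
- nozzle (a joint): How far the nozzle (with its coupler) is pushed into the gun's barrel, in m: 0 out, 0.015 fully in. Its spring needs 11 N to begin and 18.5 N when fully in, and pushes it out again. The jaws snap before it begins to move.
- gun_stand: Dark steel stand, fixed, in which the gun hangs upright, coupler down: round foot 90 mm across, tube 42 mm across (32 mm inside), rim 75 mm above the bench. The barrel's lower shoulder rests on the rim, the mouth 66 mm below it: lift the gun straight up by 70 mm or more. Origin on the bench at the foot's centre.
- bottle: White plastic dispenser bottle, 68 mm across and 143 mm high, standing. Origin at the centre of its underside. Leave it alone.
- tape_roll: Roll of packing tape lying flat, 110 mm across and 48 mm high. Origin at the centre of its underside. Leave it alone.
- band_carton: White carton with a dark band, 100 by 75 mm and 70 mm high. Origin at the centre of its underside. Leave it alone.
Not all that is in view belongs to the job. Leave any yellow look-alike of the gun alone.

How it is judged:
On the way, in this order (a step that is already met when the one before it is completed fails the run):
1. the knife's blade lifts the cover off its rim (value of joint cover above 0.12 rad and contact force between knife and machine above 0.3 N), for 0.1 s.
2. the cover stands back past upright (value of joint cover above 1.57 rad), for 0.2 s.
3. the knife lies on the bench, let go, the cover still open (height (world z) of knife_grip below 0.02 m and height (world z) of knife_tip below 0.03 m and contact force between knife and the fingers below 0.1 N and linear speed of knife below 0.05 m/s and value of joint cover above 1.57 rad), for 0.2 s.
4. the coupler has snapped squarely onto the nipple (distance between coupler_seat and nipple_tip below 0.003 m and angle between the z axis of coupler_seat and the z axis of nipple_tip, either way round below 0.14 rad), for 0.1 s.
At the end, for the whole second after the job is handed in: Robot grips the gun; coupler within 3 mm and 8 degrees of home on the nipple, nozzle at least 12 of 15 mm in, over 8 N on the nipple; gun clear of stand and machine (under 1 N); cover past upright (1.57 rad); knife still and released on the bench (handle centre under 20 mm, tip under 30) (all of step 3 and all of step 4 and value of joint nozzle above 0.012 m and contact force between gun and nipple_block above 8 N and contact force between the fingers and gun above 2 N and contact force between gun and gun_stand below 0.1 N and contact force between gun and machine below 1 N); the arm keeps its last pose, push and grip.
It fails at once if the bottle is moved more than 2 cm or tipped (distance of bottle from where it was at the start of the episode above 0.02 m or angle between bottle's own z axis and vertical above 0.3 rad).
It fails at once if the tape roll is moved more than 2 cm or tipped (distance of tape_roll from where it was at the start of the episode above 0.02 m or angle between tape_roll's own z axis and vertical above 0.3 rad).
It fails at once if the carton is moved more than 2 cm or tipped (distance of band_carton from where it was at the start of the episode above 0.02 m or angle between band_carton's own z axis and vertical above 0.3 rad).
It fails at once if the knife is dropped: it falls freely for more than about 3 cm (linear speed of knife above 0.75 m/s and contact force between knife and the fingers below 0.05 N and contact force between knife and machine below 0.05 N).
It also fails if it takes over 72 s, if anything falls off the work surface, if the arm or the gripper's body presses on something with over 40 N, if the wrist force passes 120 N, or if a joint passes its speed limit or range.

## Working session

There is one attempt and no reset: what is moved stays moved. The work goes in short steps, Python scripts to look and compute and a tool call to move; the robot and the scene stay as the last step left them, time stands still between calls to the robot, and variables do not carry over. Pictures are saved under pics/ and viewed, at most 10 in all, crops included, and the job is handed in when it is done.

Besides the shell and the picture viewer there is one more tool, called by a JSON object that holds its "fn" and its "kwargs", one argument or row to a line. apply_moves: Moves the arm, as the interface text tells. Its arguments: {"type":"object","properties":{"plan":{"type":"array"}},"required":["plan"]}

```bash
ls; mkdir -p pics
python3 - <<'E'
from station import bot, eyes
import cv2,json,numpy as np
np.set_printoptions(precision=4,suppress=True)
print(bot.observe())
for n in ("scene","top","wrist"):
    f=eyes.grab_frame(n); cv2.imwrite(f"pics/{n}0.png",f["image"][:,:,::-1])
    print(n,f["K"],f["dist"],f.get("world_from_camera",f.get("hand_eye")))
E
```

```text
pics
{'time': 0.0, 'qpos': array([ 1.1491,  0.3218, -0.0701,  1.4517,  0.0226,  1.3708, -0.0569]), 'joint_vel': array([ 0.0009,  0.0012,  0.0001, -0.0005, -0.0004, -0.0001, -0.0007]), 'joint_efforts': array([  0.0003, -49.3581,  -0.3823, -31.4333,   0.0129,   0.0113,
        -0.    ]), 'eef_pos': array([ 0.2741, -0.5888,  0.2552]), 'eef_rot': array([-0.0009,  0.9764,  0.2162, -0.0003]), 'ft_force': array([-0.9263, -0.2419,  0.928 ]), 'moment': array([-0.0081,  0.0088, -0.0075]), 'grip_force': 0.0, 'grip_width': 0.08554656000902765}
scene [[372.6369   0.     316.7332]
 [  0.     372.6369 198.0965]
 [  0.       0.       1.    ]] [-0.0702  0.      0.      0.      0.    ] [[-0.6325  0.513  -0.5804  1.1227]
 [ 0.7746  0.421  -0.4719  0.2739]
 [ 0.0023 -0.748  -0.6636  0.7637]
 [ 0.      0.      0.      1.    ]]
top [[494.7612   0.     318.978 ]
 [  0.     494.7612 199.1751]
 [  0.       0.       1.    ]] [-0.1411  0.      0.      0.      0.    ] [[-0.0028 -0.9946  0.1041  0.4361]
 [-0.9999  0.001  -0.0172 -0.152 ]
 [ 0.017  -0.1041 -0.9944  1.1388]
 [ 0.      0.      0.      1.    ]]
wrist [[299.253    0.     323.0296]
 [  0.     299.253  198.9465]
 [  0.       0.       1.    ]] [-0.0333  0.      0.      0.      0.    ] [[ 0.0003 -0.9461 -0.3238  0.0847]
 [ 1.      0.0002  0.0005  0.0003]
 [-0.0004 -0.3238  0.9461 -0.1174]
 [ 0.      0.      0.      1.    ]]
```

View pics/top0.png

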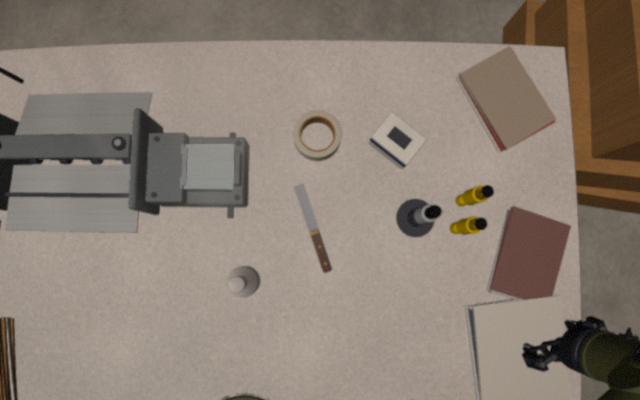

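View pics/scene0.png

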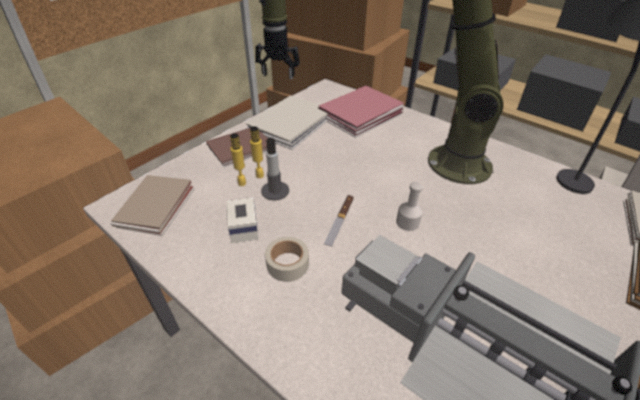

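```bash
cat > h.py <<'E'
from station import bot, eyes
import cv2,numpy as np
from scipy.spatial.transform import Rotation as R
np.set_printoptions(precision=4,suppress=True)
def tcp(o=None):
    o=o or bot.observe(); T=np.eye(4); q=o["eef_rot"]
    T[:3,:3]=R.from_quat([q[1],q[2],q[3],q[0]]).as_matrix(); T[:3,3]=o["eef_pos"]; return T
def cam(n):
    T=tcp(); f=eyes.grab_frame(n)
    f["T"]=f["world_from_camera"] if n!="wrist" else T@f["hand_eye"]
    return f
def ray(f,uv):
    p=cv2.undistortPoints(np.array(uv,float).reshape(-1,1,2),f["K"],f["dist"]).reshape(-1,2)
    d=np.c_[p,np.ones(len(p))]@f["T"][:3,:3].T
    return f["T"][:3,3],d/np.linalg.norm(d,axis=1)[:,None]
def plane(f,uv,z):
    c,d=ray(f,uv); return c+d*((z-c[2])/d[:,2])[:,None]
def proj(f,P):
    Ti=np.linalg.inv(f["T"]); P=np.atleast_2d(P)
    return cv2.projectPoints(P,cv2.Rodrigues(Ti[:3,:3])[0],Ti[:3,3],f["K"],f["dist"])[0].reshape(-1,2)
def tri(fs,uvs):
    A=0;b=0
    for f,uv in zip(fs,uvs):
        c,d=ray(f,uv); M=np.eye(3)-np.outer(d[0],d[0]); A=A+M;b=b+M@c
    return np.linalg.solve(A,b)
def big(mask):
    c=cv2.findContours(mask.astype(np.uint8),cv2.RETR_EXTERNAL,cv2.CHAIN_APPROX_NONE)[0]
    return sorted(c,key=cv2.contourArea,reverse=True)
def mv(P,yawdir=None):
    "tool-frame shift mm to bring TCP to world P; roll so tool x along yawdir"
    T=tcp(); s=T[:3,:3].T@(np.array(P)-T[:3,3])*1000
    r=None
    if yawdir is not None:
        d=T[:3,:3].T@np.array([np.cos(yawdir),np.sin(yawdir),0]); r=np.arctan2(d[1],d[0])
    print("shift",s.round(1),"roll",r)
E
python3 - <<'E'
from h import *
f=cam("top"); im=f["image"]
cv2.imwrite("pics/crop1.png",cv2.resize(im[90:300,120:500,::-1],(798,441),interpolation=cv2.INTER_CUBIC))
hsv=cv2.cvtColor(im,cv2.COLOR_RGB2HSV)
print(im[250,318],im[200,306],im[167,212],im[225,412],im[212,433],im[300,300])
m=(hsv[:,:,1]>110)&(hsv[:,:,0]<15)|(hsv[:,:,0]>170)&(hsv[:,:,1]>110)
m[:,:280]=0;m[:,360:]=0;m[:160]=0;m[290:]=0
c=big(m)[0]; r=cv2.minAreaRect(c); print("handle",r, plane(f,cv2.boxPoints(r),0.012))
# cover bright rect
g=im.min(2); sub=np.zeros_like(g,bool); sub[130:215,150:260]=g[130:215,150:260]>135
r=cv2.minAreaRect(big(sub)[0]); print("cover",r); print(plane(f,cv2.boxPoints(r),0.122))
d=(im.max(2)<75); d[:,:380]=0; d[:,445:]=0; d[:190]=0; d[245:]=0
for c in big(d)[:2]: 
    e=cv2.fitEllipse(c); print("foot",e,plane(f,[e[0]],0.005))
E
```

```text
[83 64 50] [133 128 128] [139 139 135] [42 42 42] [17 15 18] [166 154 144]
handle ((325.300048828125, 267.9000244140625), (5.813776969909668, 2.236067771911621), 26.56505012512207) [[ 0.3983 -0.1784  0.012 ]
 [ 0.4028 -0.1807  0.012 ]
 [ 0.3968 -0.1924  0.012 ]
 [ 0.3923 -0.1902  0.012 ]]
cover ((209.5, 165.5), (43.0, 45.0), 90.0)
[[0.6597 0.1082 0.122 ]
 [0.6591 0.0125 0.122 ]
 [0.5681 0.0108 0.122 ]
 [0.5683 0.1054 0.122 ]]
foot ((413.54913330078125, 217.98965454101562), (32.77382278442383, 35.79083251953125), 156.62551879882812) [[ 0.5107 -0.3905  0.005 ]]
foot ((432.45721435546875, 211.87539672851562), (11.941052436828613, 15.839271545410156), 74.70056915283203) [[ 0.5248 -0.4355  0.005 ]]
```

View pics/crop1.png

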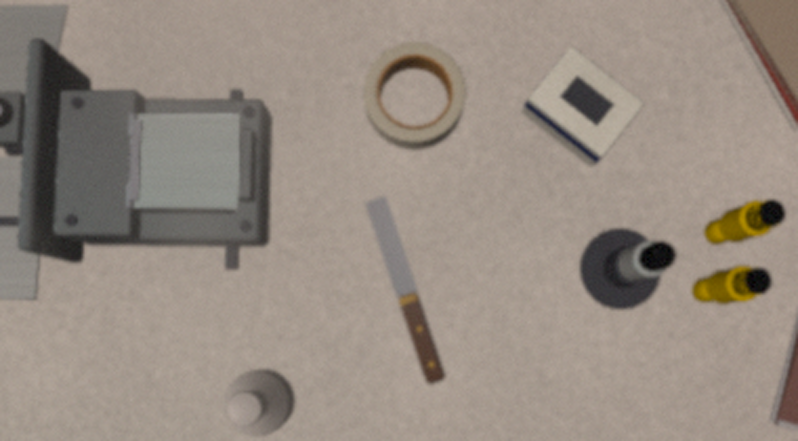

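The picture shows the putty knife at crop (376,200)–(436,380), cover at (188,160), ledge at (248,165). Gun candidates: grey/black one in the stand (655,255), two yellow look-alikes (744,222) and (733,284). The grey one, upright in the dark round-footed stand, fits. The crop confirms it.

Run:
```python
from h import *
f=cam("top"); P=lambda l,z: plane(f,np.array(l)/2.1+[120,90],z)
k=P([(376,200),(436,380)],0.009); d=(k[0]-k[1])[:2]; print("knife",k,np.linalg.norm(d),np.arctan2(d[1],d[0]))
u=d/np.linalg.norm(d); print("grip",k[0][:2]-u*.135, k[1][:2]+u*.075)
c=P([(140,112),(239,112),(239,209),(136,208)],.122); print("cover",c,c.mean(0))
print("ledge",P([(240,130),(256,130),(256,200),(240,200)],.108))
print("case",P([(268,100),(268,243),(60,92),(57,232)],.075))
print("gun top",P([(657,256)],.194),"foot",P([(620,268)],.003))
print("bottle",P([(260,402)],.05),"tape",P([(414,95)],.048))
# refine: edge gradient of cover free edge, and lateral edges
im=f["image"].astype(float).mean(2)
for r in (150,160,170,180): print(r,im[r,226:252].round())
for cc in (200,215,225): print(cc,im[136:150,cc].round(),im[182:198,cc].round())
```

```text
knife [[ 0.5866 -0.1258  0.009 ]
 [ 0.3905 -0.1907  0.009 ]] 0.20659765413225892 0.3198481489815052
grip [ 0.4585 -0.1682] [ 0.4617 -0.1672]
cover [[0.6611 0.1089 0.122 ]
 [0.6605 0.0087 0.122 ]
 [0.5628 0.007  0.122 ]
 [0.564  0.11   0.122 ]] [0.6121 0.0587 0.122 ]
ledge [[ 0.645   0.0096  0.108 ]
 [ 0.6449 -0.0067  0.108 ]
 [ 0.5736 -0.0078  0.108 ]
 [ 0.5736  0.0083  0.108 ]]
case [[ 0.6835 -0.014   0.075 ]
 [ 0.5334 -0.0162  0.075 ]
 [ 0.694   0.2082  0.075 ]
 [ 0.5449  0.2055  0.075 ]]
gun top [[ 0.5099 -0.389   0.194 ]] foot [[ 0.5117 -0.395   0.003 ]]
bottle [[ 0.3695 -0.0061  0.05  ]] tape [[ 0.6951 -0.1672  0.048 ]]
150 [142. 141. 142. 141. 141. 140. 144. 132. 108.  96.  99. 101. 101. 103.
 103. 102. 102.  91.  81.  78.  72.  75.  84. 117. 144. 150.]
160 [138. 141. 139. 139. 141. 138. 138. 127. 101.  99. 103. 102.  97.  88.
  70.  75.  84.  83.  74.  66.  65.  73.  95. 127. 148. 153.]
170 [142. 140. 141. 140. 139. 141. 143. 135. 103. 101. 101. 102.  92.  77.
  66.  74.  85.  80.  67.  61.  59.  69.  97. 134. 151. 154.]
180 [141. 142. 143. 142. 142. 142. 136. 128. 107. 102. 103. 100.  93.  73.
  67.  69.  81.  74.  68.  62.  58.  72. 109. 143. 154. 152.]
200 [129. 112. 106. 103. 106. 107. 104. 108. 134. 142. 142. 139. 142. 139.] [141. 139. 139. 141. 140. 136. 123.  95.  82.  90.  98. 102. 103. 105.
 102. 104.]
215 [139. 116. 105. 106. 105. 104. 104. 113. 139. 144. 141. 139. 140. 143.] [143. 144. 142. 141. 143. 135. 128. 104.  90.  93. 102. 107. 103. 104.
 106. 104.]
225 [141. 112. 102. 100. 105. 103. 105. 116. 143. 146. 140. 139. 141. 141.] [141. 142. 144. 142. 140. 141. 131. 110.  88.  85. 100. 103. 105. 103.
 103. 101.]
```

Run:
```python
from h import *
mv([.46,-.168,.256],.32); mv([.46,-.168,.10],.32)
```

```text
shift [ 346.1 -303.3    0. ] roll 0.11580099514499909
shift [ 346.1 -303.2  156. ] roll 0.11580099514499909
```

{"fn": "apply_moves", "kwargs": {
  "plan": [
    [100,[200,-175,0],0.116],
    [100,[200,-175,0],0.116],
    [100,[270,-236,0],0.116],
    [100,[270,-236,0],0.116],
    [100,[270,-236,0],0.116]
  ]
}}

```text
time: 0.88
eef_pos: [0.4014, -0.3015, 0.2565]
eef_rot: [0.0, 0.987, 0.159, 0.0]
ft_force: [1.2, -0.6, 0.5]
grip_width: 0.0853
grip_force: 0.0
```

Run:
```python
from h import *
mv([.46,-.168,.14],.32)
```

```text
shift [  97.5 -108.4  116.4] roll -0.00022482306300712605
```

{"fn": "apply_moves", "kwargs": {
  "plan": [
    [100,[98,-108,0],0],
    [100,[98,-108,0],0],
    [100,[98,-108,60],0],
    [100,[98,-108,116],0],
    [100,[98,-108,116],0]
  ]
}}

```text
time: 1.5
eef_pos: [0.4566, -0.1688, 0.1366]
eef_rot: [-0.002, 0.987, 0.16, -0.004]
ft_force: [0.1, -0.5, 1.2]
grip_width: 0.0855
grip_force: 0.0
```

Run:
```python
from h import *
f=cam("wrist"); im=f["image"]; cv2.imwrite("pics/w1.png",im[:,:,::-1])
hsv=cv2.cvtColor(im,cv2.COLOR_RGB2HSV)
m=(hsv[:,:,1]>85)&((hsv[:,:,0]<18)|(hsv[:,:,0]>170))&(hsv[:,:,2]<140)
m=cv2.morphologyEx(m.astype(np.uint8),cv2.MORPH_CLOSE,np.ones((7,7)))
for c in big(m)[:2]:
    r=cv2.minAreaRect(c); b=plane(f,cv2.boxPoints(r),.014); print(r,b,b.mean(0))
print(tcp())
```

```text
((322.0, 221.0), (92.0, 24.0), 90.0) [[ 0.4746 -0.1509  0.014 ]
 [ 0.4808 -0.1697  0.014 ]
 [ 0.3982 -0.1983  0.014 ]
 [ 0.3911 -0.1773  0.014 ]] [ 0.4362 -0.1741  0.014 ]
((625.0, 381.0), (36.0, 28.0), 90.0) [[ 0.3771 -0.5291  0.014 ]
 [ 0.3862 -0.562   0.014 ]
 [ 0.3384 -0.603   0.014 ]
 [ 0.3292 -0.5673  0.014 ]] [ 0.3577 -0.5653  0.014 ]
[[ 0.9493  0.3144 -0.0031  0.4589]
 [ 0.3144 -0.9493  0.0014 -0.1699]
 [-0.0025 -0.0023 -1.      0.1397]
 [ 0.      0.      0.      1.    ]]
```

View pics/w1.png

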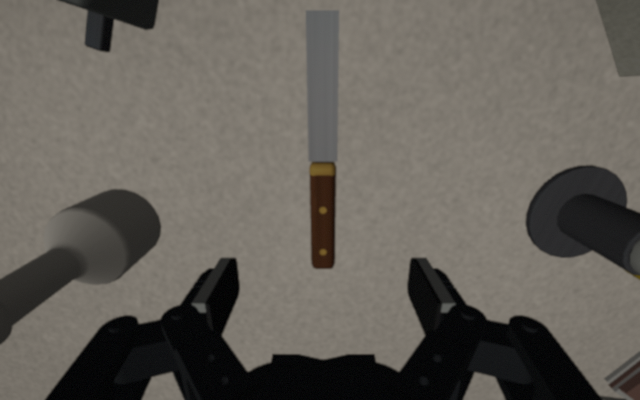

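Wrist view: knife centred (column 322), handle rows 163–268, aligned with the tool. Descending onto it.

{"fn": "apply_moves", "kwargs": {
  "plan": [
    [100,[6,-1,50],0],
    [100,[6,-1,85],0],
    [100,[6,-1,105],0],
    [100,[6,-1,113],0],
    [100,[6,-1,113],0]
  ]
}}

```text
time: 2.17
eef_pos: [0.4666, -0.1683, 0.0289]
eef_rot: [0.001, 0.987, 0.159, 0.001]
ft_force: [0.1, -0.4, 0.6]
grip_width: 0.0853
grip_force: 0.0
```

{"fn": "apply_moves", "kwargs": {
  "plan": [
    [0,[0,0,0],0],
    [0,[0,0,0],0],
    [0,[0,0,0],0],
    [0,[0,0,0],0],
    [0,[0,0,0],0]
  ]
}}

```text
time: 2.8
eef_pos: [0.4658, -0.1675, 0.0279]
eef_rot: [0.0, 0.987, 0.159, 0.0]
ft_force: [-0.3, 0.4, 4.8]
grip_width: 0.0204
grip_force: 60.0
```

{"fn": "apply_moves", "kwargs": {
  "plan": [
    [0,[0,0,-50],0],
    [0,[0,0,-100],0],
    [0,[20,0,-140],-0.187],
    [0,[50,0,-170],-0.374],
    [0,[80,0,-170],-0.56]
  ]
}}

```text
time: 3.42
eef_pos: [0.5433, -0.1425, 0.2]
eef_rot: [0.002, 0.904, 0.428, 0.002]
ft_force: [0.1, -0.4, -1.3]
grip_width: 0.0206
grip_force: 59.3
```

Run:
```python
from h import *
print(bot.observe()["qpos"]); mv([.61,-.17,.19],np.pi/2)
```

```text
[ 0.6559  0.2    -0.5016  1.7384  0.1032  1.2242 -0.5576]
shift [20.9 69.  10.4] roll -0.6855435098330956
```

{"fn": "apply_moves", "kwargs": {
  "plan": [
    [0,[10,30,0],-0.187],
    [0,[21,69,0],-0.374],
    [0,[21,69,5],-0.56],
    [0,[21,69,5],-0.686],
    [0,[21,69,5],-0.686]
  ]
}}

```text
time: 4.05
eef_pos: [0.6073, -0.17, 0.1912]
eef_rot: [-0.001, 0.709, 0.705, -0.0]
ft_force: [0.1, -0.2, -1.0]
grip_width: 0.0206
grip_force: 59.4
```

Run:
```python
from h import *
T=tcp(); print(T, bot.observe()["qpos"])
a=cam("top"); b=cam("scene"); w=cam("wrist")
cv2.imwrite("pics/w2.png",np.hstack([w["image"][:,:,::-1][:300,160:480],cv2.resize(a["image"][100:250,200:360,::-1],(320,300))]))
# gap heights predicted, for ledge lines
print(proj(a,[[.61,.005,.118],[.61,-.165,.18]]),proj(w,[[.61,.005,.118],[.61,-.007,.108]]))
```

```text
[[ 0.0064  1.     -0.0016  0.6073]
 [ 1.     -0.0064  0.0008 -0.17  ]
 [ 0.0008 -0.0016 -1.      0.1912]
 [ 0.      0.      0.      1.    ]] [ 0.6866  0.3743 -0.5736  1.5689  0.2092  1.2622  0.074 ]
[[235.4154 167.3803]
 [317.0273 161.958 ]] [[323.18   -84.9196]
 [323.3217 -49.6407]]
```

View pics/w2.png

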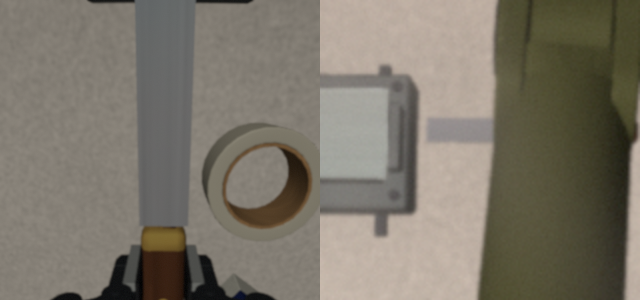

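Run:
```python
from h import *
a=cam("top"); b=cam("scene")
pa,pb=[proj(f,[[.61,-.035,.173],[.61,-.035,.163],[.61,-.10,.173]]) for f in (a,b)]
print(pa,pb)
out=[]
for f,n,p in ((a,"top",pa),(b,"scene",pb)):
    d=np.abs(f["image"][:,:,::-1].astype(int)-cv2.imread(f"pics/{n}0.png")).max(2)>14
    x,y=p[0].astype(int); s=d[y-40:y+40,x-45:x+45]
    print(n,x,y); print("\n".join("".join(".#"[v] for v in r) for r in s[::2]))
for z in (.168,.173,.178): print(plane(a,[[254,165]],z))
```

```text
[[251.3527 162.6696]
 [251.9436 163.5549]
 [284.1389 162.6067]] [[354.0166 219.8574]
 [353.7104 222.9918]
 [331.0638 207.3292]]
top 251 162Traceback (most recent call last):
  File "<stdin>", line 9, in <module>
  File "<stdin>", line 9, in <genexpr>
  File "<stdin>", line 9, in <genexpr>
TypeError: string indices must be integers, not 'numpy.bool'
```

Run:
```python
from h import *
a=cam("top"); b=cam("scene")
for f,n,(x,y),w in ((a,"top",(251,162),25),(b,"scene",(354,220),40)):
    d=np.abs(f["image"][:,:,::-1].astype(int)-cv2.imread(f"pics/{n}0.png")).max(2)>14
    s=d[y-22:y+18,x-w:x+30]
    print(n,x-w,y-22); print("\n".join("".join(".#"[int(v)] for v in r) for r in s))
for z in (.168,.173,.178): print(plane(a,[[254,165]],z))
```

```text
top 226 140
#.##########.#.###..###################################
#.#######.#...##.....##################################
##..#.#.#.......##....#################################
##########........#..##################################
########.#.....#.#....##########################.######
###########.#..####...#################################
###########..#.#.#.....################################
#################......################################
#################.......############################.##
##########.#.####..#...################################
############..####.....################################
#########...##.##......################################
#########.#....##......################################
##########.###..#.....#################################
##########..##.........################################
##############.........################################
#########.###......#...################################
##############.........##################.#############
##############.........#####.#...#.....#...............
#############....#.....#
[... 3389 characters left out ...]
#####............#.......................#......
...............############...............#...........................
..............############............................................
..............############..........#.........#.......................
.............############...............#...#..............#..........
.............############......................................#......
...........#.############.....#...............................#.......
...##.#.....############.......................#......................
...........############..................#........#...................
[[ 0.6062 -0.0397  0.168 ]]
[[ 0.6053 -0.0403  0.173 ]]
[[ 0.6044 -0.0409  0.178 ]]
```

Run:
```python
from h import *
a=cam("top"); b=cam("scene")
print(tri([a,b],[[[253.5,164.5]],[[354.3,220.3]]]), tcp()[:3,3])
# machine refs in scene: triangulate cover free corners using scene0 crop
im=cv2.imread("pics/scene0.png")[225:325,330:470]
cv2.imwrite("pics/sc.png",cv2.resize(im,(784,560),interpolation=cv2.INTER_CUBIC))
```

```text
[ 0.6066 -0.0376  0.1675] [ 0.6078 -0.17    0.1925]
```

View pics/sc.png

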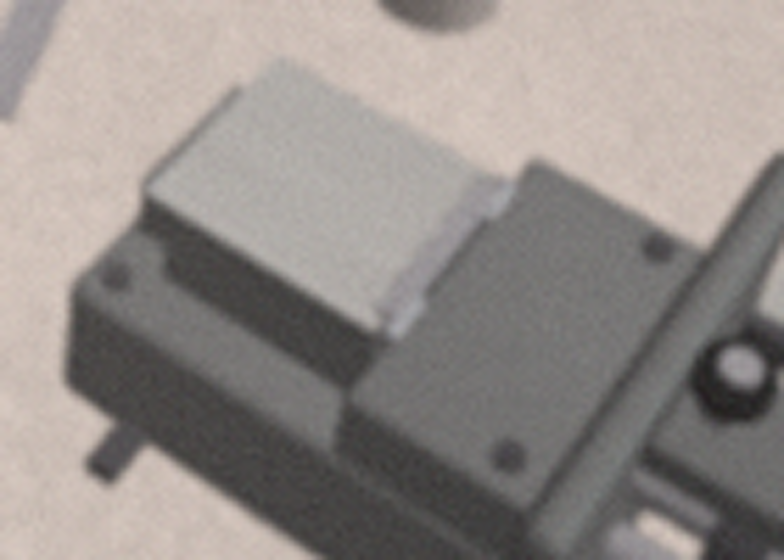

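Run:
```python
from h import *
a=cam("top"); b=cam("scene")
C=lambda x,y:[[x/5.6+330,y/5.6+225]]
D=lambda x,y:[[x/2.1+120,y/2.1+90]]
for n,p,q in (("lip+x",D(239,112),C(146,187)),("lip-x",D(239,209),C(281,58)),("case+x",D(268,100),C(75,290)),("hinge+x",D(140,112),C(380,333)),("bolt1",D(248,112),C(117,277)),("bolt2",D(78,103),C(509,456)),("bolt3",D(71,220),C(657,248))): 
  X=tri([a,b],[p,q]); print(n,X, proj(a,X)-p,)
mv([.6085,-.17,.131],np.pi/2)
```

```text
lip+x [0.6605 0.0096 0.1203] [[-0.2735  0.16  ]]
lip-x [0.5629 0.0101 0.1135] [[-0.8808  0.4794]]
case+x [ 0.6841 -0.0088  0.0629] [[-1.6856  1.0152]]
hinge+x [0.661  0.1135 0.1158] [[-1.4035  0.6791]]
bolt1 [0.6714 0.0076 0.0715] [[-0.1417  0.0842]]
bolt2 [0.6733 0.1776 0.1106] [[-0.4154  0.1812]]
bolt3 [0.5531 0.1797 0.1114] [[-0.2604  0.107 ]]
shift [-0.   0.7 61.4] roll -0.00517387599989478
```

{"fn": "apply_moves", "kwargs": {
  "plan": [
    [0,[0,2,30],0],
    [0,[0,2,50],0],
    [0,[0,2,58],0],
    [0,[0,2,58],0],
    [0,[15,2,58],0]
  ]
}}

```text
time: 5.22
eef_pos: [0.6103, -0.1563, 0.1351]
eef_rot: [0.001, 0.71, 0.704, 0.0]
ft_force: [-0.1, -0.4, -1.3]
grip_width: 0.0203
grip_force: 59.4
```

Run:
```python
from h import *
print([bot.observe()["eef_pos"] for _ in range(2)],tcp()[:3,:3])
b=cam("scene")
cv2.imwrite("pics/sc2.png",cv2.resize(b["image"][200:300,310:450,::-1],(784,560),interpolation=cv2.INTER_CUBIC))
```

```text
[array([ 0.6103, -0.1563,  0.1351]), array([ 0.6103, -0.1563,  0.1351])] [[ 0.0078  1.      0.0013]
 [ 1.     -0.0078 -0.0012]
 [-0.0012  0.0013 -1.    ]]
```

View pics/sc2.png

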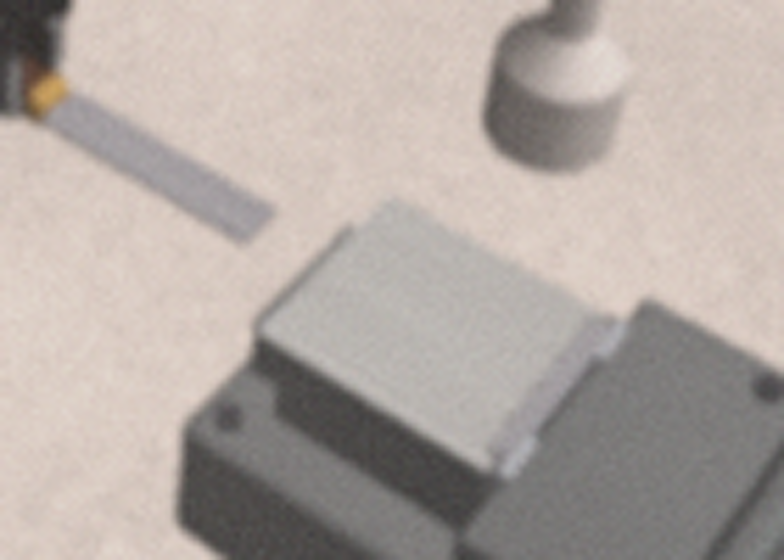

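Run:
```python
from h import *
b=cam("scene")
s=np.array([368.1,247.05])-proj(b,[.611,.006,.122])[0]; print("bias px",s)
for z in (.109,.111,.113,.115,.117,.119): print(z, proj(b,[.6095,-.0235,z])[0]+s, "obs 356.4 240.5")
```

```text
bias px [1.1712 3.098 ]
0.109 [357.4344 244.3694] obs 356.4 240.5
0.111 [357.4975 243.7974] obs 356.4 240.5
0.113 [357.5607 243.2236] obs 356.4 240.5
0.115 [357.6241 242.6481] obs 356.4 240.5
0.117 [357.6877 242.0708] obs 356.4 240.5
0.119 [357.7514 241.4916] obs 356.4 240.5
```

Run:
```python
from h import *
a=cam("top"); b=cam("scene")
im=a["image"].astype(float).mean(2); 
print(proj(a,[.6095,-.0235,.113]))
for r in (160,163,166,169): print(r,im[r,228:262].round().astype(int))
for c in (255,260,265,270): print(c,im[150:182,c].round().astype(int))
```

```text
[[249.2696 167.9769]]
160 [160 156 160 161 158 146 111 113 116 114 112 101  80  81  94  92  82  74
  71  77 105 143 165 174 173 172 174 173 174 173 173 174 171 173]
163 [161 161 161 162 162 155 119 110 111 114 108  95  77  79  91  93  81  70
  77 102 132 143 144 147 147 146 144 149 148 145 150 148 147 148]
166 [164 162 162 164 162 154 117 109 113 115 105  92  79  79  93  90  78  71
  78 103 131 138 143 142 141 137 140 145 140 141 140 143 143 144]
169 [162 161 161 159 159 151 115 114 113 112 106  92  75  81  90  89  72  68
  79 104 133 140 140 140 141 141 140 140 142 140 139 142 140 144]
255 [168 168 169 170 167 168 171 171 172 172 173 169 161 149 145 146 145 141
 139 140 138 139 140 144 156 172 177 176 173 178 177 177]
260 [167 169 169 167 166 163 164 167 174 173 171 167 155 147 142 142 143 143
 139 140 139 140 142 146 157 169 173 173 175 173 171 171]
265 [171 172 172 167 165 167 168 168 172 171 171 167 158 146 143 143 142 143
 144 140 140 138 140 149 164 170 172 172 172 174 175 175]
270 [169 168 171 170 172 168 168 171 171 170 172 166 155 144 141 140 141 143
 142 140 140 139 140 148 162 172 176 174 170 171 174 172]
```

Run:
```python
from h import *
a=cam("top"); b=cam("scene")
for p,q in (([247.3,168.1],[356.4,240.5]),([233.7,(143.5+189.0)/2],[368.1,247.05])):
  X=tri([a,b],[[p],[q]]); print(X,proj(a,X)-p,proj(b,X)-q)
```

```text
[ 0.6101 -0.021   0.1137] [[ 0.7328 -0.4376]] [[0.7674 0.0657]]
[0.6124 0.0098 0.1154] [[-0.3667  0.207 ]] [[-0.3865 -0.0322]]
```

{"fn": "apply_moves", "kwargs": {
  "plan": [
    [0,[0,0,4],0],
    [0,[12,0,4],0],
    [0,[20,0,4],0],
    [0,[26,0,4],0],
    [0,[26,0,4],0]
  ]
}}

```text
time: 6.15
eef_pos: [0.6102, -0.1279, 0.1305]
eef_rot: [0.0, 0.708, 0.706, 0.0]
ft_force: [0.0, -0.2, -1.1]
grip_width: 0.0203
grip_force: 59.4
```

{"fn": "apply_moves", "kwargs": {
  "plan": [
    [0,[4,0,0],0],
    [0,[8,0,0],0],
    [0,[11,0,0],0],
    [0,[11,0,0],0]
  ]
}}

```text
time: 6.65
eef_pos: [0.6101, -0.1175, 0.1303]
eef_rot: [0.0, 0.709, 0.706, 0.0]
ft_force: [0.1, 0.4, -1.6]
grip_width: 0.0205
grip_force: 59.4
```

Run:
```python
from h import *
o=bot.observe(); print(o["eef_pos"],o["ft_force"],o["moment"])
a=cam("top")
im=a["image"].astype(float).mean(2); 
for r in (150,163,167,171,180): print(r,im[r,226:262].round().astype(int))
```

```text
[ 0.6101 -0.1175  0.1303] [ 0.093   0.3962 -1.6196] [0.0294 0.0372 0.0039]
150 [159 163 160 161 158 162 159 148 120 110 110 104 108 110 109 112 111  96
  89  75  70  71  91 127 156 153 121 100  87  90  89  86  91  91  86  90]
163 [157 160 159 160 159 158 161 155 121 125 132 132 129 127 120 121 122 116
 114 109 109 111 119 138 147 149 138 108  84  79  76  79  76  78  77  78]
167 [160 158 159 157 159 162 161 151 127 132 138 140 137 139 140 137 138 141
 139 138 141 143 141 139 139 139 131 112  86  77  73  74  76  77  74  78]
171 [156 157 156 156 159 158 162 155 136 135 137 139 136 139 135 138 139 139
 138 138 140 136 138 136 138 138 134 122  93  73  73  74  75  75  76  74]
180 [161 158 160 159 161 158 157 145 121 113 113 112 105  82  66  74  86  77
  65  60  56  74 118 161 170 174 171 163 141  94  72  71  72  71  74  76]
```

{"fn": "apply_moves", "kwargs": {
  "plan": [
    [0,[1,0,-8],0],
    [0,[1,0,-16],0],
    [0,[2,0,-24],0],
    [0,[5,0,-34],0],
    [0,[8,0,-42],0]
  ]
}}

```text
time: 7.32
eef_pos: [0.6103, -0.1106, 0.1733]
eef_rot: [0.001, 0.709, 0.705, -0.0]
ft_force: [-0.3, -3.2, -2.1]
grip_width: 0.0206
grip_force: 59.2
```

Run:
```python
from h import *
b=cam("scene"); a=cam("top")
cv2.imwrite("pics/sc3.png",np.hstack([cv2.resize(b["image"][190:300,310:450,::-1],(509,400),interpolation=cv2.INTER_CUBIC),cv2.resize(a["image"][110:220,180:260,::-1],(291,400))]))
```

```text
(no output)
```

View pics/sc3.png

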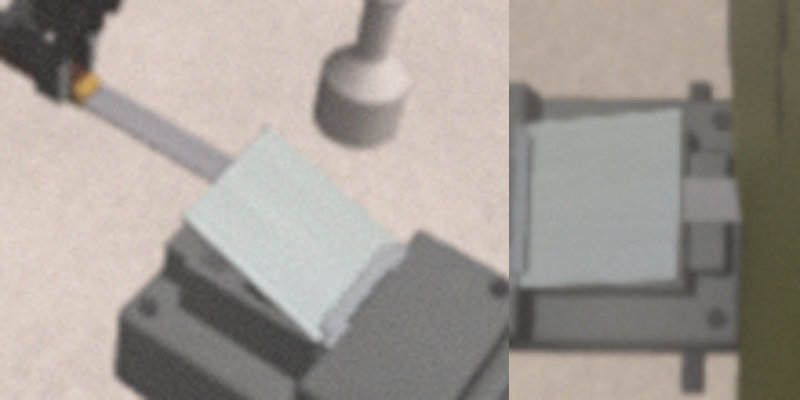

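The cover is lifted about 0.4 rad by the blade under its lip (scene crop around (230,170)). Continuing the arc.

{"fn": "apply_moves", "kwargs": {
  "plan": [
    [0,[9,0,-18],0],
    [0,[22,0,-33],0],
    [0,[37,0,-45],0],
    [0,[55,0,-54],0],
    [0,[74,0,-59],0]
  ]
}}

```text
time: 8.05
eef_pos: [0.6109, -0.0341, 0.2325]
eef_rot: [0.0, 0.709, 0.706, 0.001]
ft_force: [1.6, -2.7, -1.2]
grip_width: 0.0203
grip_force: 59.5
```

{"fn": "apply_moves", "kwargs": {
  "plan": [
    [0,[10,0,-1],0],
    [0,[20,0,-1],0],
    [0,[30,0,-1],0],
    [0,[38,0,0],0],
    [0,[46,0,2],0]
  ]
}}

```text
time: 8.68
eef_pos: [0.6105, 0.0104, 0.2289]
eef_rot: [-0.0, 0.709, 0.705, -0.0]
ft_force: [-0.6, -1.6, -1.1]
grip_width: 0.0203
grip_force: 59.5
```

Run:
```python
from h import *
print(bot.observe()["ft_force"],tcp()[:3,3])
a=cam("top"); b=cam("scene")
h=.1177
for th in (1.4,1.5,1.6,1.7,1.8,1.95):
  P=[[.612+s*.048,h-.109*np.cos(th),.12+.109*np.sin(th)] for s in (-1,1)]
  print(th,proj(a,P).round().tolist(),proj(b,P).round().tolist())
im=a["image"].astype(float).mean(2); 
for r in (140,150,160,180): print(r,im[r,150:230:2].round().astype(int))
im=b["image"].astype(float).mean(2); 
for c in (395,400,405,410,415): print(c,im[190:280:2,c].round().astype(int))
```

```text
[-0.557  -1.628  -1.1473] [0.6105 0.0104 0.2289]
1.4 [[176.0, 182.0], [178.0, 132.0]] [[422.0, 218.0], [399.0, 245.0]]
1.5 [[171.0, 182.0], [172.0, 132.0]] [[427.0, 220.0], [404.0, 248.0]]
1.6 [[165.0, 182.0], [167.0, 132.0]] [[432.0, 222.0], [409.0, 250.0]]
1.7 [[159.0, 182.0], [161.0, 132.0]] [[437.0, 225.0], [414.0, 254.0]]
1.8 [[154.0, 182.0], [156.0, 132.0]] [[441.0, 228.0], [419.0, 257.0]]
1.95 [[147.0, 183.0], [149.0, 133.0]] [[448.0, 233.0], [426.0, 263.0]]
140 [59 73 72 71 68 74 72 72 67 71 70 67 66 67 65 66 66 64 68 64 61 66 64 65
 61 67 74 74 78 78 75 65 62 61 63 63 62 62 65 66]
150 [75 76 71 71 72 75 72 70 72 68 70 66 72 67 63 64 65 63 64 64 62 63 63 59
 58 59 59 59 63 59 58 67 63 60 58 61 60 65 58 62]
160 [72 71 68 76 72 71 71 73 70 70 68 70 67 66 69 61 63 63 62 64 64 58 62 58
 58 57 57 57 56 59 61 58 57 58 59 60 58 58 60 53]
180 [71 76 74 71 73 74 72 73 70 70 72 73 68 70 67 65 63 64 61 64 64 61 63 59
 58 58 61 56 55 56 56 59 59 55 59 57 60 56 60 77]
395 [204 207 197 203 205 199 204 199 205 201 206 206 204 195 188 181 186 180
 163 164 160 160 150 193 208 208 206 179 126  84  73  72  73  72  74 109
 128 128 126 125 127 122 124 128 125]
400 [206 210 209 199 200 204 203 167 112 109 114 112  99  94  94  96  98  98
 116 157 163 164 167 155 180 202 205 207 198 146  93  70  69  74  73  77
  73 110 128 127 126 123 122 123 112]
405 [208 202 202 200 202 199 145 106 120 132 142 151 156 139 109 102 106 105
 108 119 145 163 164 167 156 162 210 209 206 206 176 115  78  73  73  73
  72  70  92 122 121 124 113  92  98]
410 [133 120 102  93  98  98 100 102 124 172 176 185 188 190 152 120 123 124
 125 131 157 186 165 161 161 165 151 191 207 211 209 194 136  87  70  69
  85 107 116 111  88  85  98 117 122]
415 [133 119 123 126 139 141 149 154 183 212 215 211 211 207 169 144 146 154
 149 157 196 205 199 166 164 161 159 152 176 208 208 206 207 165 113 120
 101  86  81  90 113 124 123 121 122]
```

{"fn": "apply_moves", "kwargs": {
  "plan": [
    [0,[-30,0,0],0],
    [0,[-90,0,0],0],
    [0,[-150,-10,0],0],
    [0,[-200,-50,20],0],
    [0,[-200,-105,50],0]
  ]
}}

```text
time: 9.4
eef_pos: [0.5071, -0.1939, 0.1807]
eef_rot: [0.001, 0.711, 0.703, 0.001]
ft_force: [0.2, -0.2, -0.5]
grip_width: 0.0203
grip_force: 59.4
```

{"fn": "apply_moves", "kwargs": {
  "plan": [
    [0,[0,-5,50],0],
    [0,[0,-5,90],0],
    [0,[0,-5,120],0],
    [0,[0,-5,135],0],
    [0,[0,-5,135],0]
  ]
}}

```text
time: 10.02
eef_pos: [0.5022, -0.1888, 0.0452]
eef_rot: [-0.001, 0.709, 0.705, -0.0]
ft_force: [0.3, -0.1, -0.8]
grip_width: 0.0207
grip_force: 59.4
```

Run:
```python
from h import *
mv([.5,-.19,.029],np.pi/2); print(tcp())
b=cam("scene"); s0=cv2.imread("pics/scene0.png")
im=b["image"].astype(float).mean(2); 
a=cam("top");ia=a["image"].astype(float).mean(2)
for r in (140,150,160,175,190): print(r,ia[r,140:240:2].round().astype(int))
```

```text
shift [-1.2 -2.2 16.2] roll -0.004799408194616928
[[ 0.0048  1.     -0.0015  0.5022]
 [ 1.     -0.0048  0.0012 -0.1888]
 [ 0.0012 -0.0015 -1.      0.0452]
 [ 0.      0.      0.      1.    ]]
140 [ 48  42  40  44  69 105 134  81  67  65  69  67  69  72  72  75  82  90
  97 103 109 105  85  74  82 110 112 111 112 112 113 113 113 112 115 111
 112 113 113 109 110 113 110 113 109 112 110 113 106 100]
150 [ 45  39  48  46  86 111 121  64  65  67  62  66  66  66  68  70  71  74
  75  76  75  84  94 104  88  78  78  83  83  81  82  85  81  81  86  86
  80  82  81  81  82  80  84 104 106  78  93 107 105 109]
160 [ 45  44  45  51  97 128 118  65  64  64  63  62  68  65  70  70  70  72
  70  75  71  75  79 103  77  67  81 109 110 107 109 111 110 114 108  94
  91  91 100 105 110 109 111 111 102 103 107 109 109 109]
175 [ 45  43  47  80 108 136  86  63  64  62  62  60  65  66  64  66  67  66
  67  71  71  71  93  99  70  67  87 106 107 107 109 110 110 112 110 106
 100  95 102 109 111 114 109 109  92 104 113 111 111 102]
190 [ 46  46  48  85 106 108 106 104 104 105 106 106 108 107 107 104 104 106
 108 106 103  73  57  65  79  78  80  80  77  83  82  85  83  85  82  87
  85  88  87  91  88  83  83  84  82  82 106 108 108 109]
```

{"fn": "apply_moves", "kwargs": {
  "plan": [
    [0,[0,0,8],0],
    [0,[0,0,14],0],
    [0,[0,0,17],0],
    [0,[0,0,17],0]
  ]
}}

```text
time: 10.62
eef_pos: [0.5024, -0.1892, 0.0286]
eef_rot: [-0.0, 0.709, 0.705, -0.0]
ft_force: [0.1, -1.0, -0.2]
grip_width: 0.0207
grip_force: 59.4
```

{"fn": "apply_moves", "kwargs": {
  "plan": [
    [0,[0,0,1],0],
    [20,[0,0,1],0],
    [35,[0,0,1],0],
    [60,[0,0,1],0],
    [60,[0,0,1],0]
  ]
}}

```text
time: 11.25
eef_pos: [0.5027, -0.1894, 0.028]
eef_rot: [0.0, 0.709, 0.705, 0.0]
ft_force: [0.5, 0.3, -0.7]
grip_width: 0.0511
grip_force: 0.0
```

{"fn": "apply_moves", "kwargs": {
  "plan": [
    [100,[0,0,0],0],
    [100,[0,0,-30],0],
    [100,[0,0,-80],0],
    [100,[-20,0,-140],0],
    [100,[-60,-20,-200],0]
  ]
}}

```text
time: 11.88
eef_pos: [0.487, -0.2412, 0.22]
eef_rot: [0.001, 0.707, 0.707, 0.001]
ft_force: [1.1, -1.6, -0.3]
grip_width: 0.0854
grip_force: 0.0
```

Run:
```python
from h import *
T=tcp(); print(T,bot.observe()["qpos"])
w=cam("wrist"); a=cam("top"); b=cam("scene"); cv2.imwrite("pics/w5.png",w["image"][:,:,::-1])
cv2.imwrite("pics/t5.png",np.vstack([cv2.resize(a["image"][100:250,140:340,::-1],(400,300)),cv2.resize(b["image"][150:300,280:480,::-1],(400,300))]))
np.savez("pics/w5.npz",T=w["T"])
```

```text
[[ 0.0008  1.      0.0024  0.487 ]
 [ 1.     -0.0008 -0.0004 -0.2412]
 [-0.0004  0.0024 -1.      0.22  ]
 [ 0.      0.      0.      1.    ]] [ 0.9122  0.1502 -0.5457  1.7526  0.0811  1.2589  0.3459]
```

View pics/t5.png

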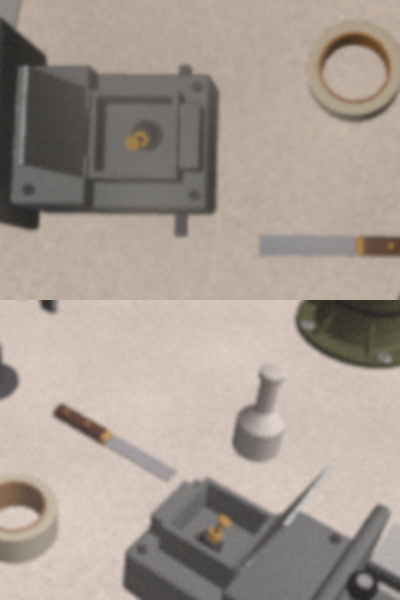

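Top/scene crop: cover stands past upright, knife lies on the bench, brass nipple head at top px ≈(206,171), scene ≈(392,260). Going over the pocket for a closer wrist measurement.

{"fn": "apply_moves", "kwargs": {
  "plan": [
    [100,[40,20,-70],0.187],
    [100,[90,40,-70],0.374],
    [100,[140,70,-70],0.561],
    [100,[190,100,-70],0.748],
    [100,[240,133,-70],0.935]
  ]
}}

```text
time: 12.65
eef_pos: [0.6089, -0.0184, 0.286]
eef_rot: [-0.0, 0.938, 0.346, -0.001]
ft_force: [0.1, -1.1, 1.0]
grip_width: 0.0852
grip_force: 0.0
```

Run:
```python
from h import *
mv([.62,.06,.29],0.); print(tcp(),bot.observe()["qpos"])
```

```text
shift [ 59.3 -52.4  -4. ] roll 0.7076587338287101
[[ 0.7599  0.6501 -0.0021  0.6089]
 [ 0.6501 -0.7599  0.0001 -0.0184]
 [-0.0015 -0.0014 -1.      0.286 ]
 [ 0.      0.      0.      1.    ]] [ 0.5133  0.2822 -0.6452  1.4941  0.1697  1.424  -1.0012]
```

{"fn": "apply_moves", "kwargs": {
  "plan": [
    [100,[30,-26,-4],0.187],
    [100,[59,-52,-4],0.374],
    [100,[59,-52,-4],0.561],
    [100,[59,-52,-4],0.707],
    [100,[59,-52,-4],0.707]
  ]
}}

```text
time: 13.28
eef_pos: [0.6188, 0.0583, 0.2898]
eef_rot: [-0.0, 1.0, 0.004, -0.001]
ft_force: [0.1, 0.0, 0.6]
grip_width: 0.0856
grip_force: 0.0
```

Run:
```python
from h import *
w=cam("wrist"); im=w["image"]; cv2.imwrite("pics/w6.png",im[:,:,::-1]); print(w["T"],tcp())
c=proj(w,[.60,.06,.10])[0]; print(c)
x,y=c.astype(int); x0,y0=x-90,max(y-80,0)
cv2.imwrite("pics/w6c.png",cv2.resize(im[y0:y0+150,x0:x0+200,::-1],(800,600),interpolation=cv2.INTER_CUBIC)); print(x0,y0)
hsv=cv2.cvtColor(im,cv2.COLOR_RGB2HSV); m=(hsv[:,:,1]>110)&(hsv[:,:,0]>8)&(hsv[:,:,0]<35)
for c in big(m)[:3]: print(cv2.contourArea(c),cv2.minAreaRect(c))
```

```text
[[ 0.0089 -0.9453 -0.3262  0.7038]
 [-1.     -0.0084 -0.003   0.0592]
 [ 0.      0.3262 -0.9453  0.407 ]
 [ 0.      0.      0.      1.    ]] [[ 1.      0.0094 -0.0022  0.6189]
 [ 0.0094 -1.      0.0001  0.058 ]
 [-0.0022 -0.0001 -1.      0.2901]
 [ 0.      0.      0.      1.    ]]
[321.4347 197.0991]
231 117
1776.5 ((520.550048828125, 99.35001373291016), (56.92099380493164, 74.94596862792969), 18.43494987487793)
719.5 ((506.4993896484375, 241.0175018310547), (64.889892578125, 13.95632266998291), 2.009553909301758)
485.0 ((26.757659912109375, 373.5335998535156), (60.21587371826172, 21.511125564575195), 43.451839447021484)
```

View pics/w6c.png

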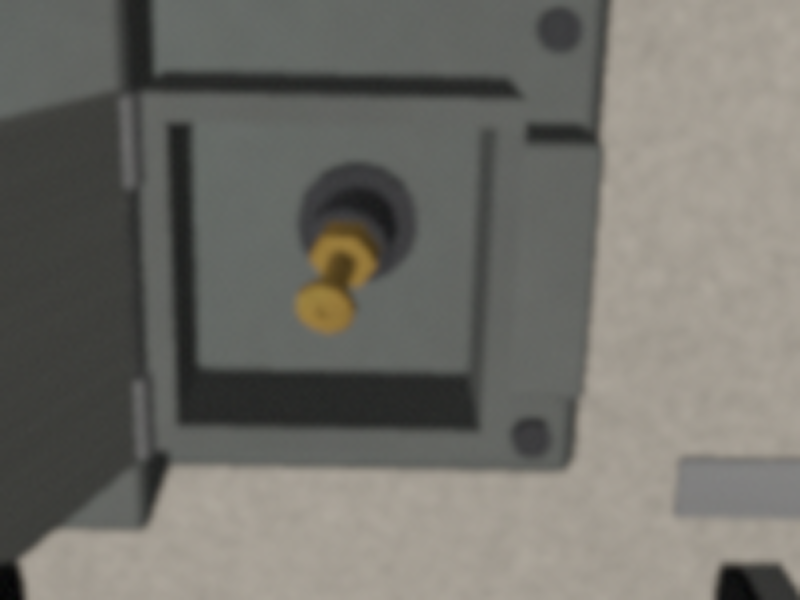

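Crop of wrist view: brass nipple flat end at crop ≈(324,310) → px (312,194.5), hexagon top ≈(342,262), dark foot ≈(358,222); it leans down-left, i.e. to −x and a bit +y.

```bash
cat > nip.py <<'E'
from h import *
w=cam("wrist")
Q=lambda l,z: plane(w,np.array(l)/4+[231,117],z)
if __name__=="__main__":
    t=Q([(324.5,310)],.112)[0]; hx=Q([(342,262)],.0921)[0]; f=Q([(358,222)],.08)[0]
    print("tip",t,"hex",hx,"foot",f)
    for p in (hx,f): v=(t-p); print(v*1000,np.hypot(*v[:2])/abs(v[2]),np.degrees(np.arctan2(v[1],v[0])))
    r=Q([(168,125),(495,128),(478,430),(180,425)],.118); print(r,r.mean(0))
    print("hinge pins", Q([(130,140),(142,420)],.12))
    a=cam("top"); b=cam("scene")
    print("proj tip", proj(a,t),proj(b,t))
    for f_ in (a,b):
        im=f_["image"]; hsv=cv2.cvtColor(im,cv2.COLOR_RGB2HSV); m=(hsv[:,:,1]>80)&(hsv[:,:,0]>8)&(hsv[:,:,0]<35)
        c=proj(f_,t)[0].astype(int); k=np.zeros_like(m); k[c[1]-15:c[1]+20,c[0]-15:c[0]+20]=1
        ys,xs=np.nonzero(m&k); print(len(xs), (xs.mean(),ys.mean(),xs.min(),xs.max(),ys.min(),ys.max()) if len(xs) else "")
E
python3 nip.py
```

```text
tip [0.6069 0.0693 0.112 ] hex [0.6143 0.0652 0.0921] foot [0.6225 0.061  0.08  ]
[-7.3195  4.1145 19.9   ] 0.42194502948501156 150.65835769217918
[-15.5799   8.3346  32.    ] 0.5521612052039689 151.8551318982675
[[0.6557 0.1069 0.118 ]
 [0.6557 0.0278 0.118 ]
 [0.576  0.0287 0.118 ]
 [0.5767 0.1072 0.118 ]] [0.616  0.0677 0.118 ]
hinge pins [[0.6523 0.1159 0.12  ]
 [0.5789 0.1168 0.12  ]]
proj tip [[205.5268 169.3979]] [[391.1718 259.3499]]
88 (np.float64(208.35227272727272), np.float64(169.8068181818182), np.int64(203), np.int64(214), np.int64(165), np.int64(174))
87 (np.float64(388.91954022988506), np.float64(263.8965517241379), np.int64(383), np.int64(395), np.int64(257), np.int64(270))
```

Run:
```python
from h import *
a=cam("top"); D=lambda l,z: plane(a,np.array(l)/2.1+[120,90],z)
print("yellow base",D([(713,232),(700,290)],.01),"top",D([(771,212),(758,281)],.17))
mv([.511,-.391,.29],-.506); mv([.511,-.391,.26],-.506)
```

```text
yellow base [[ 0.5508 -0.4994  0.01  ]
 [ 0.4865 -0.4827  0.01  ]] top [[ 0.5538 -0.5084  0.17  ]
 [ 0.4876 -0.493   0.17  ]]
shift [-111.4  447.4    1.2] roll 0.5127621049484855
shift [-111.4  447.5   31.2] roll 0.5127621049484855
```

{"fn": "apply_moves", "kwargs": {
  "plan": [
    [60,[-15,60,0],0.18],
    [60,[-30,120,0],0.36],
    [60,[-45,180,0],0.513],
    [60,[-60,240,0],0.513],
    [60,[-70,290,0],0.513]
  ]
}}

```text
time: 14.15
eef_pos: [0.5499, -0.2362, 0.2917]
eef_rot: [0.0, 0.968, -0.252, 0.0]
ft_force: [0.1, 0.6, 0.8]
grip_width: 0.0509
grip_force: 0.0
```

Run:
```python
from h import *
mv([.50,-.385,.26],-.506); print(bot.observe()["qpos"])
```

```text
shift [ 28.9 154.2  31.9] roll -0.0028628824545682287
[ 0.6636  0.216  -0.3562  1.5229  0.0767  1.4158 -1.7765]
```

{"fn": "apply_moves", "kwargs": {
  "plan": [
    [60,[15,60,10],0],
    [60,[30,115,20],0],
    [60,[41,154,25],0],
    [60,[41,154,25],0],
    [60,[41,154,25],0]
  ]
}}

```text
time: 14.78
eef_pos: [0.5124, -0.387, 0.2664]
eef_rot: [-0.001, 0.968, -0.251, 0.0]
ft_force: [0.4, -0.4, 0.7]
grip_width: 0.0512
grip_force: 0.0
```

Run:
```python
from h import *
w=cam("wrist"); im=w["image"]; T=tcp(); print(T)
c=proj(w,[[.511,-.391,.194],[.511,-.391,.075],[.511,-.391,0.003]]); print(c)
g=im.max(2)
x,y=c[0].astype(int); print(x,y)
s=g[y-50:y+60,x-50:x+50:2]
print("\n".join("".join("#" if v<40 else "+" if v<80 else "." if v<130 else " " for v in r) for r in s[::3]))
m=np.zeros_like(g,bool); m[y-60:y+70,x-60:x+60]=g[y-60:y+70,x-60:x+60]<45
for k in big(m)[:3]: print(cv2.contourArea(k),cv2.boundingRect(k),cv2.minEnclosingCircle(k))
```

```text
[[ 0.875  -0.484   0.0007  0.5129]
 [-0.4841 -0.875   0.0007 -0.3863]
 [ 0.0002 -0.001  -1.      0.2667]
 [ 0.      0.      0.      1.    ]]
[[330.2202 224.7934]
 [327.8092 179.5782]
 [327.0294 164.9907]]
330 224
       .+++++++++++++++++++++++++++++++.          
        .++++++++++++++...++++++++++++.           
         .+++++++++...........++++++++.           
          .+++++.... ....... ...++++.             
            .++..  ..#######+....++.              
             ...  .###########+....               
               . .#############+...               
                .+##############...               
                .###############+..               
                .###############+..               
                .################+.               
                +################.                
                +################+                
                +################+.               
                +#################.               
                +################+                
                .+###############.                
                 .##
[... 484 characters left out ...]
 .###
                                              .###
                                              .###
                                              +###
                                              +###
                                              +###
                                             .+###
                                             .+###
                                             .####
                                             .+###
                                              +###
1240.5 (313, 185, 34, 47) ((328.5, 208.0), 23.436182022094727)
519.5 (372, 250, 18, 44) ((381.0, 271.5), 22.610937118530273)
123.5 (270, 250, 5, 44) ((271.0, 271.5), 21.52334213256836)
```

Run:
```python
from h import *
w=cam("wrist"); g=w["image"].max(2)
print(plane(w,[[330,215]],.194))
m=np.zeros_like(g,bool); m[120:245,260:400]=g[120:245,260:400]<90
P=plane(w,[[330,215]],.194)[0]
for xc,yc in ((.511,-.391),(.514,-.393),(.517,-.395)):
  t=np.linspace(0,6.28,60); e=proj(w,np.c_[xc+.013*np.cos(t),yc+.013*np.sin(t),0*t+.194]); f=proj(w,np.c_[xc+.045*np.cos(t),yc+.045*np.sin(t),0*t+.006])
  print(e.min(0),e.max(0),"foot",f.min(0),f.max(0))
r=(g[:,330]<90).astype(int); print("col330 dark runs",np.nonzero(np.diff(r))[0])
for y in (150,160,170): print(y,np.nonzero(np.diff((g[y]<90).astype(int)))[0])
for y in (200,205,210,215,220,225): print(y,np.nonzero(np.diff((g[y]<42).astype(int)))[0])
mv([P[0],P[1],.181]);
```

```text
[[ 0.5179 -0.3936  0.194 ]]
[312.6794 207.1539] [350.2609 241.6483] foot [292.7567 129.9687] [362.7061 198.6613]
[313.0548 202.1549] [350.8519 237.0486] foot [292.9001 127.0116] [363.0566 196.1057]
[313.4347 197.0977] [351.4492 232.3959] foot [293.0445 124.0373] [363.4089 193.5353]
col330 dark runs [126 177 183 232 357]
150 [ 57  93 113 132 294 359 403 428 493 501 606 607 608 609 615 616]
160 [107 115 292 361 415 420 429 463 494 501]
170 [294 360 427 441 442 480 494 501]
200 [ 30 314 344 574 576]
205 [ 34 314 346]
210 [ 38 313 346]
215 [ 42 245 248 313 347]
220 [ 46 248 251 314 346]
225 [ 51 316 344]
shift [ 7.8  4.4 85.9] roll None
```

{"fn": "apply_moves", "kwargs": {
  "plan": [
    [60,[6,4,20],0],
    [60,[6,4,55],0],
    [60,[6,4,75],0],
    [60,[6,4,85],0],
    [60,[6,4,85],0]
  ]
}}

```text
time: 15.5
eef_pos: [0.5153, -0.3939, 0.181]
eef_rot: [-0.0, 0.968, -0.251, -0.0]
ft_force: [0.2, -0.0, 0.7]
grip_width: 0.0511
grip_force: 0.0
```

{"fn": "apply_moves", "kwargs": {
  "plan": [
    [0,[0,0,0],0],
    [0,[0,0,0],0],
    [0,[0,0,0],0],
    [0,[0,0,0],0]
  ]
}}

```text
time: 16.0
eef_pos: [0.5162, -0.3944, 0.1831]
eef_rot: [0.0, 0.968, -0.251, 0.001]
ft_force: [-0.5, 0.7, 5.9]
grip_width: 0.0247
grip_force: 59.1
```

{"fn": "apply_moves", "kwargs": {
  "plan": [
    [0,[0,0,-25],0],
    [0,[0,0,-45],0],
    [0,[0,0,-57],0],
    [0,[0,0,-57],0],
    [0,[0,0,-57],0]
  ]
}}

```text
time: 16.62
eef_pos: [0.5151, -0.3941, 0.2376]
eef_rot: [-0.0, 0.968, -0.251, -0.0]
ft_force: [1.2, -0.6, -2.9]
grip_width: 0.0246
grip_force: 59.4
```

{"fn": "apply_moves", "kwargs": {
  "plan": [
    [0,[-8,0,0],0],
    [0,[-16,0,1],0],
    [0,[-24,0,2],0],
    [0,[-24,0,2],0]
  ]
}}

```text
time: 17.12
eef_pos: [0.4937, -0.382, 0.2367]
eef_rot: [-0.0, 0.968, -0.251, -0.0]
ft_force: [2.9, -0.3, -2.5]
grip_width: 0.0245
grip_force: 59.0
```

Run:
```python
from h import *
o=bot.observe(); print(o["eef_pos"],o["ft_force"],o["moment"],o["grip_width"],tcp()[:3,:3])
```

```text
[ 0.4937 -0.382   0.2367] [ 2.9295 -0.2855 -2.4579] [-0.1199 -0.6609  0.0532] 0.02450226735350885 [[ 0.8739 -0.4861 -0.0005]
 [-0.4861 -0.8739  0.0002]
 [-0.0006  0.0001 -1.    ]]
```

{"fn": "apply_moves", "kwargs": {
  "plan": [
    [0,[-9,0,2],0],
    [0,[-18,0,4],0],
    [0,[-27,0,6],0],
    [0,[-36,0,9],0],
    [0,[-46,0,13],0]
  ]
}}

```text
time: 17.75
eef_pos: [0.454, -0.36, 0.2238]
eef_rot: [0.0, 0.968, -0.251, 0.001]
ft_force: [2.8, -0.8, 0.0]
grip_width: 0.0246
grip_force: 58.9
```

Run:
```python
from h import *
o=bot.observe(); print(o["eef_pos"],o["ft_force"],o["moment"],o["grip_width"])
w=cam("wrist"); g=w["image"].max(2)
cv2.imwrite("pics/w7.png",w["image"][:,:,::-1])
s=g[90:330:4,260:400:2]
print("\n".join("%3d "%(90+4*i)+"".join("#" if v<40 else "+" if v<80 else "." if v<130 else " " for v in r) for i,r in enumerate(s)))
```

```text
[ 0.454  -0.36    0.2238] [ 2.8273 -0.8298  0.0292] [-0.2511 -0.9777  0.0445] 0.024567179405216376
 90              .+++++++++++++++++++++++++++++++++++.                   .
 94             .+++++++++++++++++++++++++++++++++++++.                   
 98             +++++++++++++++++++++++++++++++++++++++.                  
102            .++++++++++++++++++++++++++++++++++++++++                  
106            .++++++++++++++++++++++++++++++++++++++++.                 
110            .+++++++++++#+++++++++++++++#++++++++++++.                 
114            .++++++++++#+++++++++++++++++#+++++++++++.                 
118            .++++++++++#++........+++++++#+++++++++++                  
122             ++++++++++++............+++++++++++++++.                  
126             .+++++++++++.............++++++++++++++                   
130              .++++++++++.....+++++....+++++++++++.                    
134               .++++++++++....++++++..+++++++++++.                     
138                 .++++++++++++++++++++++++++++++.                      
142                   .+++
[... 2798 characters left out ...]
###+.+#############+.    
294 #########################################################+#######+    
298 ####################################################################+.
302 ######################################################################
306 ######################################################################
310 ##################+.+######################. +########################
314 ##################.   +##################+.  .########################
318 ##################.     ..++########++..     .+#######################
322 ###############+++                            +++#####################
326 ###############...                            ...#####################
```

{"fn": "apply_moves", "kwargs": {
  "plan": [
    [0,[-5,0,-12],0],
    [0,[-13,0,-30],0],
    [0,[-13,0,-60],0],
    [0,[-13,0,-90],0],
    [0,[-13,0,-90],0]
  ]
}}

```text
time: 18.42
eef_pos: [0.4427, -0.3542, 0.3165]
eef_rot: [0.001, 0.968, -0.251, 0.001]
ft_force: [0.4, 0.1, -3.8]
grip_width: 0.0246
grip_force: 59.9
```

Run:
```python
from h import *
o=bot.observe(); print(o["eef_pos"],o["ft_force"],o["moment"],o["grip_width"])
T=tcp(); th=np.radians(25)
G=T[:3,3]+T[:3,:3]@[0,0,.008]; d=T[:3,:3]@[np.sin(th),0,np.cos(th)]
for n in ("scene","top","wrist"):
    w=cam(n); g=w["image"].astype(int); p=proj(w,[G,G+.025*d,G+.099*d,G+.132*d,G+.165*d]); print(n,p.round(1).tolist())
    if n=="top": continue
    st=2 if n=="wrist" else 1
    x0,x1=int(min(p[:,0]))-(30*st),int(max(p[:,0]))+30*st; y0,y1=int(min(p[:,1]))-10,int(max(p[:,1]))+15
    s=w["image"].max(2)[y0:y1:st*2 if st==2 else 1,x0:x1:st]; print(x0,y0)
    print("\n".join("%3d "%(y0+i*(4 if st==2 else 1))+"".join("#" if v<45 else "+" if v<80 else "-" if v<120 else "." if v<150 else " " for v in r) for i,r in enumerate(s)))
```

```text
[ 0.4427 -0.3542  0.3165] [ 0.3585  0.0704 -3.8383] [ 0.0381  0.0853 -0.0375] 0.024645034350863265
scene [[295.3, 96.3], [291.8, 104.7], [282.2, 128.3], [278.0, 138.4], [274.1, 148.2]]
244 86
 86 .....----....................-++++++++++++++++++##############++-.               
 87 ......---....................-++++-++++++-++++-++#############+.                 
 88 .....----....................--+++++++++++++++++#########+###+-                  
 89 .....----............----....--+++++++++++++++++#######++++##-.                  
 90 ......---............-------------++++-++++++++##############-                   
 91 .....----...........---+++-------------++++++++##########++++.                   
 92 ......----........------+++++-------------+-+++###++#####+-..                    
 93 ......----.......-------+++++++---------------+##++++####-                       
 94 ......----.....--------+++++++++++------.-----+##+--+###+-                       
 95 ......----.....----------+++++++++++-------...-+#+--+####-                       
 96 ......----.....--------+++++++++++++++-+---.
[... 8427 characters left out ...]
########################++++----.   ..  
258  ...-+#####++++##############################++++#####+......
262    -######+++++##############################+++++######-..  
266   .+######++++################################++++######+. . 
270   -######+++++################################+++++######-.  
274  .#######++++##################################++++#######-..
278 .+######+++++##################################+++++######+. 
282 -######++++++##################################++++++######-.
286 #########+-..+################################+---+#########-
290 ###########+-+################################+-+############
294 #############################################################
```

Run:
```python
from h import *
T=tcp(); b=cam("scene"); w=cam("wrist"); a=cam("top")
t=np.linspace(0,6.28,72)
def circ(G,d,s,r):
    c=G+s*d; y=T[:3,1]; x=np.cross(y,d); return c+r*(np.outer(np.cos(t),x)+np.outer(np.sin(t),y))
for th in (18,22,25,28,32):
    h=np.radians(th); G=T[:3,3]+T[:3,:3]@[0,0,.008]; d=T[:3,:3]@[np.sin(h),0,np.cos(h)]
    p=proj(b,[G+.04*d,G+.09*d]); q=p[1]-p[0]
    e=[proj(w,circ(G,d,s,r)) for s,r in ((.025,.018),(.099,.018),(.132,.014),(.165,.014))]
    print(th,"scene slope",(q[0]/q[1]).round(3),"wrist rows", [(int(k[:,1].min()),int(k[:,1].max()),int(np.ptp(k[:,0]))) for k in e], "mouth scene",proj(b,G+.165*d)[0].round(1),"top",proj(a,G+.165*d)[0].round(1))
g=w["image"].max(2)
for y in (126,134,142,150,158,166,174,182,190,198): 
    r=g[y,270:390].astype(float); bg=np.median(np.r_[r[:20],r[-20:]]); k=np.nonzero(r<bg-22)[0]; print(y,bg,270+k.min(),270+k.max(),np.ptp(k))
gs=b["image"].max(2).astype(float)
for y in range(108,130,2):
    r=gs[y,262:310]; k=np.nonzero(r<160)[0]; print(y,262+k.min(),262+k.max())
```

```text
18 scene slope -0.277 wrist rows [(218, 264, 65), (150, 191, 47), (136, 165, 33), (120, 148, 30)] mouth scene [281.4 150.3] top [422.  225.7]
22 scene slope -0.348 wrist rows [(217, 261, 65), (143, 183, 48), (126, 156, 34), (108, 136, 30)] mouth scene [277.7 149.9] top [424.9 220.9]
25 scene slope -0.404 wrist rows [(217, 258, 65), (137, 177, 49), (118, 148, 34), (99, 128, 31)] mouth scene [275.  149.5] top [427.1 217.3]
28 scene slope -0.46 wrist rows [(216, 255, 66), (131, 171, 50), (111, 141, 35), (90, 119, 32)] mouth scene [272.3 149. ] top [429.3 213.8]
32 scene slope -0.538 wrist rows [(216, 252, 66), (123, 163, 51), (100, 131, 36), (77, 107, 33)] mouth scene [268.8 148. ] top [432.3 209.3]
126 150.5 306 340 34
134 152.0 311 335 24
142 153.0 303 343 40
150 152.0 299 347 48
158 151.0 299 348 49
166 152.0 299 348 49
174 152.0 298 348 50
182 153.0 297 349 52
190 150.0 296 350 54
198 152.0 296 351 55
108 262 297
110 262 296
112 284 296
114 283 295
116 282 294
118 281 294
120 280 293
122 280 292
124 279 291
126 278 290
128 278 309
```

{"fn": "apply_moves", "kwargs": {
  "plan": [
    [0,[-19,-56,-20],0],
    [0,[-38,-113,-20],0],
    [0,[-57,-170,-20],0],
    [0,[-72,-218,-20],0],
    [0,[-72,-218,-20],0]
  ]
}}

```text
time: 19.35
eef_pos: [0.4866, -0.1224, 0.3332]
eef_rot: [-0.001, 0.969, -0.246, -0.0]
ft_force: [0.5, -0.1, -2.9]
grip_width: 0.0245
grip_force: 60.1
```

Run:
```python
from h import *
w=cam("wrist"); T=tcp(); o=bot.observe(); print(T,o["qpos"],o["ft_force"],o["moment"]); g=w["image"].max(2)
s=g[60:225:3,270:386:2]; print("\n".join("%3d "%(60+i*3)+"".join("#" if v<45 else "+" if v<80 else "-" if v<110 else "." if v<135 else " " for v in r) for i,r in enumerate(s)))
```

```text
[[ 0.8763 -0.4818 -0.001   0.4859]
 [-0.4818 -0.8763 -0.0002 -0.1259]
 [-0.0008  0.0006 -1.      0.3331]
 [ 0.      0.      0.      1.    ]] [ 0.6595 -0.0052 -0.454   1.6717 -0.0019  1.4754 -1.8678] [ 0.4634 -1.5092 -3.6107] [-0.0779  0.0982 -0.0183]
 60                                                           
 63                                                           
 66                                                           
 69                                                           
 72                                                           
 75                                                           
 78                                                           
 81                                                           
 84                                                           
 87                                                           
 90                                                           
 93                                                           
 96                        .--++--.                           
 99                      .-+++
[... 1900 characters left out ...]
++++.                 
192              .----++++++++++++++++++++++.                 
195              .---+++++++++++++++++++++++-                 
198              ----+++++++++++++++++++++++-                 
201              ----+++++++++++++++++++++++-                 
204              ---+++++++++++++++++++++++++                 
207              ---++++++----.----++++++++++.                
210             .---+--...............--+++++.                
213             ----.... .       .......---+++.               
216            .--. ...    .......    ...---++.               
219            .-.     ..-+########+--.. ..--+.               
222            ..    .+################+.  .--.
```

Run:
```python
from h import *
from scipy.optimize import least_squares
w=cam("wrist"); T=tcp(); t=np.linspace(0,6.28,181)
def rows(gx,gz,th,T=T):
    d=np.array([np.sin(th),0,np.cos(th)]); x=np.array([np.cos(th),0,-np.sin(th)]); out=[]
    for s,r in ((.025,.018),(.099,.018),(.165,.014)):
        P=np.array([gx,0,gz])+s*d+r*(np.outer(np.cos(t),x)+np.outer(np.sin(t),[0,1,0]))
        out.append(proj(w,P@T[:3,:3].T+T[:3,3])[:,1].min())
    return np.array(out)
ob=np.array([206.5,136,95.5])
for gz in (.006,.009,.012,.015):
    f=least_squares(lambda p:(rows(p[0],gz,p[1])-ob)/[3,2,1],[0,.43],diff_step=1e-4); gx,th=f.x
    print(gz,gx,np.degrees(th),rows(gx,gz,th)-ob,"mouth tool",gx+.165*np.sin(th),gz+.165*np.cos(th))
```

```text
0.006 0.0038840871403784684 24.284582049941957 [ 3.2955 -3.7638  0.5831] mouth tool 0.07174348708318298 0.15639980664682554
0.009 0.0027946720006043453 24.732729205426214 [ 3.1128 -3.5245  0.5428] mouth tool 0.07182835785906382 0.1588644394671249
0.012 0.001710111528963894 25.180660803038855 [ 2.9319 -3.2918  0.504 ] mouth tool 0.07191329820346712 0.16132016803079502
0.015 0.0006303408649827312 25.628438050666805 [ 2.7528 -3.0653  0.4666] mouth tool 0.07199833684475151 0.1637669625616915
```

{"fn": "apply_moves", "kwargs": {
  "plan": [
    [0,[-19,-56,0],0],
    [0,[-38,-113,0],0],
    [0,[-57,-170,0],0],
    [0,[-77,-229,10],0],
    [0,[-77,-229,20],0]
  ]
}}

```text
time: 20.08
eef_pos: [0.5295, 0.1145, 0.3129]
eef_rot: [-0.002, 0.969, -0.247, -0.001]
ft_force: [-0.5, -1.1, -3.4]
grip_width: 0.025
grip_force: 60.6
```

Run:
```python
from h import *
w=cam("wrist"); T=tcp(); o=bot.observe(); print(T,o["qpos"],o["ft_force"]); im=w["image"]; g=im.max(2)
hsv=cv2.cvtColor(im,cv2.COLOR_RGB2HSV); m=(hsv[:,:,1]>100)&(hsv[:,:,0]>8)&(hsv[:,:,0]<35)
m[:,:250]=0;m[:,400:]=0;m[:40]=0; m[230:]=0
ys,xs=np.nonzero(m); print(len(xs),xs.min(),xs.max(),ys.min(),ys.max())
tip=np.array([.606,.069,.112]); print("pred tip px",proj(w,tip),"mouth px",proj(w,T[:3,3]+T[:3,:3]@[.0718,0,.159]))
s=g[60:150:2,276:376:2]; mm=m[60:150:2,276:376:2]
print("\n".join("%3d "%(60+i*2)+"".join("B" if q else "#" if v<45 else "+" if v<80 else "-" if v<110 else "." if v<135 else " " for v,q in zip(r,k)) for i,(r,k) in enumerate(zip(s,mm))))
```

```text
[[ 0.8755 -0.4833 -0.0036  0.5292]
 [-0.4833 -0.8755  0.0004  0.1104]
 [-0.0033  0.0013 -1.      0.3111]
 [ 0.      0.      0.      1.    ]] [ 0.3919  0.113  -0.6956  1.6163  0.0715  1.442  -2.3851] [-0.872  -1.2294 -4.1663]
335 318 334 73 96
pred tip px [[327.638  91.841]] mouth px [[329.2207 110.0414]]
 60 ++++++------------------+++------------+++-----.--
 62 ++++-----------------++++++++-----------++--------
 64 ++------------------+++++++++++---------+++-------
 66 +--..---------------++++###+++++---------++-------
 68 -.-----.-----------+++#######+++---------+++------
 70 -------------------+++#+++++##++----------++-----.
 72 +-----------------+++++++++++#+++---------+++-----
 74 +-----------------+++++-BBB++++++----------++-----
 76 #+----------------++++BBBBBBB++++----------++-----
 78 ++----------------+++-BBBBBBBB+++-----------++----
 80 +#+---------------+++BBBBBBBBB+++-----------++----
 82 -++----------------++BBBBBBBBB++-------------++---
 84 -+#+---------------++BBBBBBBBB++-------------++---
 86 --++----------------+BBBBBBBBB+---------------++--
 88 ---#+---------------
[... 966 characters left out ...]
124 ++++++++----+#+--... ..--....-++------------------
126 +++++++++----++--.....-+++-..-+-------------------
128 +++++++++----+#+-.. .-++++-. .+-------------------
130 ++++++++------++-....-+++++. .+-.--.--------------
132 ++++++++-------++-...-+++++..-+----.------------++
134 +++++++++------+#+-..-+++++-.----------.------..++
136 +++++++++-------++----+++++++---.-----.-----.   -+
138 ++++++++++-------------++++++++-----------.     .+
140 +++++++++++--------------+++++++--------.        -
142 +++++++++++------------+-+++++++++----.           
144 ++++++++++++-----------++-++++++++--.             
146 ++++++++++++-----------+-++++++++++.              
148 ++++++++++++-----------++-+++++++++.
```

{"fn": "apply_moves", "kwargs": {
  "plan": [
    [0,[2,1,10],0],
    [0,[6,1,20],0],
    [0,[10,1,28],0],
    [0,[12,1,32],0],
    [0,[12,1,32],0]
  ]
}}

```text
time: 20.75
eef_pos: [0.5399, 0.1022, 0.2812]
eef_rot: [0.0, 0.968, -0.251, -0.0]
ft_force: [-0.1, -0.5, -4.3]
grip_width: 0.0246
grip_force: 60.6
```

```bash
cat > look.py <<'E'
from h import *
w=cam("wrist"); T=tcp(); o=bot.observe(); print(T[:3,3],T[:3,0],o["ft_force"],o["moment"]); im=w["image"]; g=im.max(2)
hsv=cv2.cvtColor(im,cv2.COLOR_RGB2HSV); m=(hsv[:,:,1]>100)&(hsv[:,:,0]>8)&(hsv[:,:,0]<35)
tip=np.array([.606,.069,.112]); M=np.array([.0718,-.003,.159])
print("pred tip px",proj(w,tip),"mouth px",proj(w,T[:3,3]+T[:3,:3]@M),"tip-mouth in tool",(T[:3,:3].T@(tip-T[:3,3])-M)*1000)
s=g[60:136:2,286:366:1]; mm=m[60:136:2,286:366:1]
print("\n".join("%3d "%(60+i*2)+"".join("B" if q else "#" if v<45 else "+" if v<80 else "-" if v<110 else "." if v<135 else " " for v,q in zip(r,k)) for i,(r,k) in enumerate(zip(s,mm))))
E
python3 look.py
```

```text
[0.5399 0.1025 0.2815] [ 0.8739 -0.4862 -0.    ] [ 0.0217  0.2476 -2.8199] [0.1009 0.0286 0.083 ]
pred tip px [[320.4101 108.9431]] mouth px [[320.1346 111.9978]] tip-mouth in tool [ 2.2259  0.1658 10.5378]
 60 -+++++++++++-----......................................---+++---------..........
 62 +++++++++----...........................................---+++---------.........
 64 ++++++---................................................---+++---------........
 66 ++----....................................................---+++--------........
 68 ---........................................................---+++--------.......
 70 ............................................................---+++----.-........
 72 ...........................--------------....................---+++---..........
 74 ........................----+++++++++++------.................---+++---.........
 76 .....................---+++++++++++++++++++---.-...............---++-----.......
 78 ...................---+++++++++++++++++++++++---................---++----...-.-.
 80 ..................---+++++++++#######++
[... 1636 characters left out ...]
.............----+++
120 .....................----...................----++++++--.............----+++++++
122 --...................---.....               ..---++++--...........---+++++++++++
124 +--..................--.....     ...---...    .---+++--.......----++++++++++----
126 ++--.......................    ..--++++++-..   .--++--.....---++++++++++-----...
128 #++--......................    .---+++++++-..  ..-++------+++++++++++---........
130 ##++--.....................   ..---++++++++-.  ..-+----++++++++++----...........
132 ###++--....................   ..---++++++++-.  .-+++++++++++++----..............
134 +###++--.......................------++++++-...-++++++++++----....-.............
```

Run:
```python
from h import *
w=cam("wrist"); w6=dict(w); w6["T"]=np.array([[.0089,-.9453,-.3262,.7038],[-1,-.0084,-.003,.0592],[0,.3262,-.9453,.407],[0,0,0,1]])
import cv2
I=[cv2.imread("pics/w6.png")[:,:,::-1],w["image"]]
Q=lambda p,z: plane(w6,np.array([p])/4+[231,117],z)[0]
foot=Q((357,222),.082); print("foot",foot,proj(w,foot))
t=np.linspace(0,6.28,90)
for f in (w6,w):
    c=proj(f,np.c_[foot[0]+.017*np.cos(t),foot[1]+.017*np.sin(t),0*t+.082]); print(c.min(0),c.max(0))
    g=I[0] if f is w6 else I[1]; g=g.max(2); 
    u=int(c[:,0].mean()); print(u,g[int(c[:,1].min())-8:int(c[:,1].min())+10,u])
    r=int(c[:,1].mean())-3; print("row",r,[g[r,int(c[:,0].min())-8:int(c[:,0].min())+8],g[r,int(c[:,0].max())-8:int(c[:,0].max())+8]])
```

```text
foot [0.6228 0.0615 0.082 ] [[319.3039  88.7095]]
[304.9939 157.3935] [335.4842 187.0801]
320 [103 103 103 103 103 104 104  99  83  64  60  63  62  61  53  41  33  31]
row 169 [array([106, 107, 107, 106, 106, 106, 106, 105, 102,  92,  76,  66,  62,
        60,  52,  49], dtype=uint8), array([ 29,  37,  50,  59,  62,  62,  67,  77,  91,  98, 101, 102, 101,
       102, 104, 103], dtype=uint8)]
[302.2719  70.4258] [336.3364 106.4061]
319 [112 112 111 112 112 111 111 111 110 107  95  79  72  70  70  69  59  44]
row 85 [array([114, 114, 114, 114, 113, 113, 112, 112, 109,  99,  84,  73,  70,
        70,  67,  61], dtype=uint8), array([ 38,  49,  61,  68,  70,  72,  74,  85, 101, 111, 112, 113, 113,
       113, 113, 112], dtype=uint8)]
```

{"fn": "apply_moves", "kwargs": {
  "plan": [
    [0,[-3,-2.5,0],0],
    [0,[-1,-2.5,4],0],
    [0,[1,-2.5,8],0],
    [0,[2,-2.5,10.5],0],
    [0,[2,-2.5,10.5],0]
  ]
}}

```text
time: 21.48
eef_pos: [0.5427, 0.1036, 0.2705]
eef_rot: [0.0, 0.968, -0.251, -0.0]
ft_force: [-0.7, -0.0, -3.3]
grip_width: 0.0245
grip_force: 60.6
```

{"fn": "apply_moves", "kwargs": {
  "plan": [
    [0,[1,0,2],0],
    [0,[2,0,4],0],
    [0,[2,0,4],0]
  ]
}}

```text
time: 21.85
eef_pos: [0.5446, 0.1026, 0.2668]
eef_rot: [0.0, 0.968, -0.251, -0.0]
ft_force: [-0.2, 0.3, -3.2]
grip_width: 0.025
grip_force: 60.6
```

```bash
python3 look.py
```

```text
[0.5446 0.1028 0.2669] [ 0.8739 -0.4861 -0.0001] [-0.1883 -0.1786 -2.5924] [ 0.0811  0.1252 -0.0364]
pred tip px [[323.3134 114.1822]] mouth px [[320.3507 111.9633]] tip-mouth in tool [-1.6937  2.6322 -4.1042]
 60 ....---++++++++++++---....................................--++++---.............
 62 ----+++++++++++----........................................--++++---....-.......
 64 ++++++++++++---.............................................--+++----...........
 66 +++++++++--..................................................---++----..........
 68 +++++---......................................................--+++----.........
 70 ++---..........................................................---++----........
 72 --..............................................................---++----.......
 74 .................................................................---++----......
 76 ............................----------------.....................---+++---......
 78 .........................----++++++++++++++-----..................---+++---.....
 80 .......................---++++++++++
[... 1639 characters left out ...]
....................
120 .....................---..........      ....-----++++--.........................
122 .....................--......               ..----+++--.........................
124 -..........................       ...-....    ..--++--......................---+
126 --........................      .---++++--..   .--++--...................--+++++
128 +--.......................     .---+++++++-.    .-++--..............----++++++++
130 ++--......................     .---+++++++--.   .----............---++++++++++++
132 #++--......................    .---+++++++--.  .----..........---++++++++++++---
134 ##++--..........................--------++--...----.......---++++++++++++----...
```

{"fn": "apply_moves", "kwargs": {
  "plan": [
    [0,[1,-0.5,2.7],0],
    [0,[2.5,-0.5,5.4],0],
    [0,[3.5,-0.5,8],0],
    [0,[3.5,-0.5,8],0]
  ]
}}

```text
time: 22.4
eef_pos: [0.548, 0.1009, 0.2575]
eef_rot: [0.0, 0.968, -0.251, -0.0]
ft_force: [2.6, 0.5, -9.4]
grip_width: 0.0249
grip_force: 60.1
```

```bash
python3 look.py | head -2; python3 -c "
from h import *
o=bot.observe();print(o['ft_force'],o['moment'])"
```

```text
[0.548  0.1008 0.2575] [ 0.8737 -0.4865 -0.0006] [ 2.1839  0.5432 -8.5016] [ 0.3271 -0.3829  0.1155]
pred tip px [[323.4303 119.4603]] mouth px [[320.607 111.999]] tip-mouth in tool [ -5.526    2.5027 -13.5251]
[ 2.1839  0.5432 -8.5016] [ 0.3271 -0.3829  0.1155]
```

{"fn": "apply_moves", "kwargs": {
  "plan": [
    [0,[1,0,2],0],
    [0,[1,0,2],0]
  ]
}}

```text
time: 22.7
eef_pos: [0.5487, 0.101, 0.2567]
eef_rot: [0.0, 0.968, -0.251, -0.0]
ft_force: [0.5, 0.8, -6.2]
grip_width: 0.0243
grip_force: 60.5
```

{"fn": "apply_moves", "kwargs": {
  "plan": [
    [0,[1,0,2],0],
    [0,[2,0,4],0],
    [0,[2,0,4],0]
  ]
}}

```text
time: 23.08
eef_pos: [0.5498, 0.101, 0.2551]
eef_rot: [0.0, 0.968, -0.251, -0.0]
ft_force: [-6.8, 1.1, 8.4]
grip_width: 0.025
grip_force: 61.9
```

```bash
python3 look.py
```

```text
[0.5498 0.101  0.2552] [ 0.8742 -0.4855 -0.0004] [-6.9408  0.9805  7.2697] [ 0.2252  1.7708 -0.1053]
pred tip px [[324.6816 121.4129]] mouth px [[320.5339 111.9379]] tip-mouth in tool [ -7.0231   3.6234 -15.8381]
 60 .............----+++++++++++---...........................---++---..............
 62 ..........----++++++++++---................................---++---.............
 64 .......---+++++++++++---....................................---++----...........
 66 ...----++++++++++---........................................---+++---...........
 68 ---+++++++++++---............................................---+++---..........
 70 ++++++++++---.................................................---+++---.........
 72 +++++++---.....................................................---++----........
 74 ++++--..........................................................----+----.......
 76 ---..............................................................---+-----......
 78 ...................................................................--+++---.....
 80 .................................
[... 1642 characters left out ...]
....................
120 ......................---.................------++++++-.........................
122 ......................--........          ...----+++++-.........................
124 ......................-......                ..---+++--.........................
126 ...........................       ..----..     .--+++-..........................
128 ..........................      ..--+++++--.    .--+--..........................
130 ..........................     ..---+++++++-.   .--+--..........................
132 -.........................     .----+++++++-.   .----.......................---+
134 +-.........................    .------+++++-.  ..---....................---+++++
```

{"fn": "apply_moves", "kwargs": {
  "plan": [
    [0,[0.5,0,2],0],
    [0,[1.5,0,4],0],
    [0,[2,0,5.5],0],
    [0,[2,0,5.5],0]
  ]
}}

```text
time: 23.62
eef_pos: [0.5516, 0.1001, 0.2502]
eef_rot: [0.0, 0.968, -0.251, -0.0]
ft_force: [-7.4, 1.6, 9.7]
grip_width: 0.0244
grip_force: 62.2
```

```bash
python3 look.py
```

```text
[0.5516 0.1001 0.2503] [ 0.8742 -0.4855  0.0001] [-7.4569  1.766  10.2079] [ 0.2174  1.9598 -0.155 ]
pred tip px [[324.8079 124.4225]] mouth px [[320.5462 111.9313]] tip-mouth in tool [ -9.1072   3.6976 -20.7071]
 60 .................---+++++++++++--........................---------..............
 62 ..............---++++++++++---............................----++---.............
 64 ...........--+++++++++++---................................---++----............
 66 .......---++++++++++---.....................................----++---...........
 68 ....---++++++++++---.........................................---++----..........
 70 ---++++++++++---..............................................---+++---.........
 72 ++++++++++---..................................................---++----........
 74 +++++++--.......................................................----+----.......
 76 +++---...........................................................--------.......
 78 ---...............................................................--------......
 80 .................................
[... 1642 characters left out ...]
....................
120 .....................-------------------------++++++++--........................
122 .....................-----..............--------++++++--........................
124 ......................--...................------+++++--........................
126 ......................-.......              ..----++++--........................
128 ............................                  ..---++--.........................
130 ..........................       ..------..    ..--++-..........................
132 ..........................      .---++++++-.    .--+--..........................
134 ..........................     .--------+++-.    .-+--........................--
```

{"fn": "apply_moves", "kwargs": {
  "plan": [
    [0,[1,0,2.5],0],
    [0,[2,0,5],0],
    [0,[3,0,7.5],0],
    [0,[3,0,7.5],0]
  ]
}}

```text
time: 24.18
eef_pos: [0.5542, 0.0988, 0.2434]
eef_rot: [0.0, 0.968, -0.251, 0.0]
ft_force: [-8.4, 0.7, 13.2]
grip_width: 0.0249
grip_force: 62.6
```

```bash
python3 look.py
```

```text
[0.5542 0.0988 0.2435] [ 0.8743 -0.4855  0.0005] [-9.2626  1.2797 13.4248] [-0.0158  2.2699 -0.1867]
pred tip px [[324.9605 128.9206]] mouth px [[320.4887 111.9258]] tip-mouth in tool [-12.1121   3.8386 -27.4719]
 60 .......................---+++++++++---..................---------...............
 62 ...................---++++++++++---......................---------..............
 64 ................---+++++++++---...........................---------.............
 66 .............--++++++++++---...............................----+----............
 68 .........---+++++++++---....................................---------...........
 70 ......---+++++++++---........................................---------..........
 72 ...--++++++++++--.............................................---++----.........
 74 --+++++++++---.................................................---------........
 76 ++++++++---.....................................................---------.......
 78 +++++--..........................................................---------......
 80 +---.............................
[... 1642 characters left out ...]
....................
120 ......................---------------------+++++++++++--........................
122 ......................-----------------------+++++++++--........................
124 .....................-------------------------++++++++--........................
126 .....................-----............----------++++++--........................
128 .....................---..................-------++++++-........................
130 .....................--.........          ...-----+++++-........................
132 ............................                  .----+++--........................
134 ...........................     ...........   ..---++--.........................
```

{"fn": "apply_moves", "kwargs": {
  "plan": [
    [0,[0.5,0,2],0],
    [0,[1,0,3],0],
    [0,[1,0,3],0]
  ]
}}

```text
time: 24.6
eef_pos: [0.5547, 0.099, 0.2424]
eef_rot: [0.0, 0.968, -0.251, 0.0]
ft_force: [-14.1, 1.9, 23.0]
grip_width: 0.025
grip_force: 63.9
```

Run:
```python
from h import *
o=bot.observe(); print(o["eef_pos"],o["ft_force"],o["moment"])
w=cam("wrist"); g=w["image"].max(2)
s=g[84:226:3,270:386:2]; print("\n".join("%3d "%(84+i*3)+"".join("#" if v<45 else "+" if v<80 else "-" if v<110 else "." if v<135 else " " for v in r) for i,r in enumerate(s)))
```

```text
[0.5547 0.099  0.2424] [-14.0795   1.9477  23.0067] [-0.1392  3.2865 -0.3023]
 84 -+++++-...................................-----...........
 87 +++--...................-------............----...........
 90 +-...................--+++++++++-...........--+-..........
 93 ....................-++++++++++++--..........----.........
 96 ...................-+++++#####+++++-.........----.........
 99 ..................-++++###++####+++-..........----........
102 ..................-+++++++++++++#+++-..........----.......
105 ..................-+++++++++++++++++-..........-----......
108 ..................-+++---+++++++++++-...........----......
111 ..................-+----++++++++++++-............----.....
114 -.................-------++++++++++-..............----....
117 +-.................----------++++++-..............----....
120 ++-................-----------++++++...............----...
123 +++-...............------------+++++-...............----..
126 ++++-..............---....------++++-...............----..
129 +++++..............-..........---+++-................----.
132 -++++-....
[... 1286 characters left out ...]
-+++.                 
195 ++++++++++--.-------------------------++-                 
198 +++++++++++--------------------------+++-                 
201 ++++-+++++++--------------------------++-                 
204 ++++++++++--.------------------------++++                 
207 ++-++++++--..-----------.....---------+++                 
210 ++++++++-....-----.               ..--+++.                
213 +++++++-....---.                    ..--++                
216 ++++++-.....-.                       ...-+                
219 ++++--.......        .-+######+-..     ..-.               
222 +++--.......      .+###############-    ...               
225 ++-........      -##################+.   ..
```

{"fn": "apply_moves", "kwargs": {
  "plan": [
    [0,[-0.6,0,-0.8],0],
    [0,[-0.6,0,-0.8],0],
    [0,[-0.6,0,-0.8],0],
    [0,[-0.6,0,-0.8],0],
    [0,[-0.6,0,-0.8],0]
  ]
}}

```text
time: 25.28
eef_pos: [0.5545, 0.0989, 0.2424]
eef_rot: [0.0, 0.968, -0.251, 0.0]
ft_force: [-11.6, 1.5, 18.9]
grip_width: 0.0243
grip_force: 63.1
```

```bash
python3 -c "
from station import bot
print(bot.sign_off())"
```

```text
the job is handed in; nothing more can be done
None
```

The job is handed in at about 25 s of the 72 s allowed. The cover is open past upright, the knife is let go on the bench, and the gun is held on the nipple with its nozzle pushed to the stop. The snap itself was judged only from the force and wrist readings, and hand-in returned no verdict.

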